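# Strip the stub axle and show the bearing to the inspection camera

### The arm

A 6-joint arm with a two-finger parallel gripper is mounted at the origin on the work surface. World frame = base frame: x ahead of the robot, y to its left, z up, the work surface at z = 0. Lengths are in m, angles in rad, forces in N, time in s.
With the tool pointing down it reaches from about 0.425 to 0.95 m from the base axis. Payload 3.5 kg.
Tool frame: the origin (TCP) lies midway between the tips of the shut fingers; the grasp point (between the pads) lies robot.grasp_offset behind it (robot.grasp_offset is the distance from the TCP to the grasp point, in m); x points along the fingers, y is the direction in which the jaws open and shut, and the axes are right-handed (so a half turn about x gives the same grasp; the last joint's range is limited). The gripper opens to 85 mm and grips with 20 to 120 N. Pads are 22 mm wide; open, the fingers measure 114 mm over their backs; the gripper's body (76 mm by 85 mm) begins 54 mm behind the grasp point. The pads swing forward as they close: fully open they stand 13 mm farther back than shut.
Start: joints at [-1.487, 0.286, 1.577, -0, 1.279, -0.15], TCP at [0.156, -0.657, 0.231] pointing down, gripper open.
Joint ranges: [-2.77, 2.77], [-0.9, 2.22], [0.21, 2.48], [-1.53, 4.67], [0.24, 2.81], [-2.84, 2.84]. Speed limits (rad/s): [2.79, 2.79, 3.14, 3.14, 3.14, 3.14].

### API

Orientations are given as a unit quaternion [x, y, z, w].
In Python, from plant import robot, snapshot, ticket gives the robot as it stands.
- The arm moves only by the tool arm_command, never from a script. Its argument "steps" is a list that holds one entry, the list of rows, each a list of 5 numbers: the opening, from 0 (shut) to 1 (fully open), then the shift along the tool's x, y, z scaled (see below), then the turn about the tool's x scaled (see below). A call has 1 to 5 rows; each row shifts and turns the pose as measured when the row begins, along the tool's axes as they then stand; what a row does not reach is not made up. The controller multiplies each number of a shift by 0.02 m and each number of a turn by 90 degrees. A row lasts 1/10 s, in which the tool goes at most 50 mm and 8.59 degrees, less where a joint would pass 70% of its speed; a pose out of reach is approached as far as the arm can. A call with a number of a shift or a turn outside -1 to 1 is refused whole. A call with a gripper value outside its range is refused whole. The fingers move at their own pace and stop on an object; "squeeze" is the grip in N (left out, the last holds). Time passes only in rows, so rows that do not move let the fingers close. It gives the time, the measured TCP pose, the force and the opening at its end, in the units of the state.
- robot.state(): the state, without advancing time (a new reading comes with each control period).
- snapshot(name): name is "scene" or "top"; returns a dict with "img" (384x512x3 uint8, blue, green, red), "vertical_fov" (degrees; the focal length in pixels is half the picture's height over the tangent of half this angle, whatever the lens; pixels are square), "cx", "cy" (the principal point, pixels), "R" (3x3) and "t" (3): a world point X has camera coordinates R X + t. Camera axes: x right, y down, z forward; pixel columns grow to the right and rows downward; lengths in m; the calibration is good to about 2 mm. A picture is of the moment at which its call begins. There is no depth.
- ticket.finish_job(): hands the job in, once; it reports no verdict.
The state is a dict: "time": time; "joint_pos": joint angles; "qvel": joint speeds; "effort": joint torques, N m; "position": TCP position; "ee_rot": TCP orientation; "force": force on the tool from outside, world axes, zero at the start; "ft_torque": the same for the moment, N m; "grip_width": finger opening in m.
Only numpy, scipy, OpenCV 4.12 (cv2) and the standard library are available. Lean on these libraries where they do the work, as an engineer would, in place of code of your own. Each camera call takes 0.05 s, during which the arm holds its last target.

### The job

Take the brass spacer sleeve off the stub axle and thread it onto the keeping post with the red foot, lowering it all the way down before you let go of it. Then lift the bearing off the axle and hold it in the air in front of the inspection camera's lens, centred 12 cm out along the line of sight with its flat face square to the lens, and finish while holding it there, still. Drop neither part, do not touch the camera, and leave the other things on the bench where they are.

Things in the scene. Friction and masses are not known exactly. Their poses are not given: they have to be found in the camera images.
- axle: Stub axle fixture, bolted down, upright: blue square base plate 90 x 90 x 15 mm, steel foot tapering from 52 mm diameter at the plate to 34 mm diameter at 26 mm height, up to a shoulder at 55 mm height, then the axle proper, 22 mm diameter, up to its chamfered tip at 100 mm. Origin: centre of the plate's underside, on the axle's axis; z up.
- keeper: Keeping post, fixed, upright: round red foot 84 mm diameter and 12 mm thick (parts rest on its top), aluminium post 18 mm diameter from there up to a chamfered tip at 72 mm above the bench. It starts empty. Origin: centre of the foot's underside, on the post's axis; z up. The axle and the keeping post may stand either side of the bench's middle.
- spacer: Loose brass spacer sleeve, 38 mm outside and 25 mm inside diameter, 40 mm tall, about 0.12 kg. It starts on the axle, resting on the bearing, so its underside is 70 mm and its top 110 mm above the bench; grip it in the upper third so that the fingertips clear the wider bearing below. Origin: centre of its underside; z along its axis, up at the start.
- bearing: Loose ball bearing: steel ring, 52 mm outside and 25 mm inside diameter, 15 mm thick, black seals on both flat faces, about 0.13 kg. It starts on the axle, lying on the shoulder (underside 55 mm above the bench) below the spacer. Origin: centre of its underside; z along its axis, up at the start.
- bearing_center (a point): Centre of the bearing, on its axis halfway through its thickness (7.5 mm from the underside).
- cam_base: Black base plate of the inspection camera, 100 x 90 x 12 mm, with two aluminium cheeks up to 70 mm that hold the camera head; fixed. Origin: centre of its underside; z up; its -x side is the one the lens leans and looks towards, roughly towards the robot.
- camera_head: Grey camera head of the inspection camera, 55 x 64 mm and 57 mm deep, with a round black lens (blue glass, white ring light) on its upper face; fixed. The lens looks upward, leaning 30 degrees from the vertical. Origin: centre of the lens glass, about 84 mm above the bench; z: the line of sight, out of the lens.
- focus (a point): The point in the air, 120 mm out from the lens glass along the line of sight (about 188 mm above the bench), where the centre of the bearing is to be held.
- tin: Bystander: green can, 70 mm diameter, 65 mm tall, standing loose. Origin: centre of its underside.
- oil: Bystander: grey bottle with a red cap, 60 mm diameter, 150 mm tall, standing loose. Origin: centre of its underside.
- spanner: Bystander: steel spanner, 150 mm long, lying loose on the bench along its x axis.
Mind the look-alikes: they are no part of the job. There is more than one size of the cam_base; the one meant has the size given above.

How it is judged:
On the way, in this order (a step that is already met when the one before it is completed fails the run):
1. the spacer is around the keeping post, lowered to within 8 mm of the red foot while still gripped (horizontal distance between spacer and keeper below 0.007 m and angle between spacer's own z axis and vertical below 0.12 rad and z of spacer in the frame of keeper below 0.02 m and contact force between spacer and the fingers above 0.5 N), for 0.03 s.
2. the spacer rests all the way down on the keeping post's foot, let go (horizontal distance between spacer and keeper below 0.007 m and angle between spacer's own z axis and vertical below 0.12 rad and z of spacer in the frame of keeper below 0.016 m and contact force between spacer and the fingers below 0.1 N), for 0.2 s.
3. the bearing is held in the fingers, clear above the axle (z of bearing in the frame of axle above 0.105 m and contact force between bearing and the fingers above 0.5 N), for 0.1 s.
At the end, for the whole second after the job is handed in: Bearing held by the fingers alone, still, over 150 mm up, its centre within 18 mm of the focus point and its axis within 0.14 rad (8 degrees) of the line of sight; spacer let go on the keeping post, upright, its underside within 4 mm of the red foot (all of step 2 and distance between bearing_center and focus below 0.018 m and angle between the z axis of bearing and the z axis of camera_head, either way round below 0.14 rad and height (world z) of bearing_center above 0.15 m and contact force between bearing and the fingers above 0.5 N and contact force between bearing and axle below 0.1 N and contact force between bearing and keeper below 0.1 N and contact force between bearing and cam_base below 0.1 N and linear speed of bearing below 0.03 m/s and angular speed of bearing below 0.3 rad/s); the arm keeps its last pose, push and grip.
It fails at once if a part is dropped: the bearing falls below 40 mm above the bench, or the spacer onto the bench beside the post (height (world z) of bearing_center below 0.04 m or height (world z) of spacer below 0.006 m).
It fails at once if the inspection camera is touched with more than 1 N (contact force between cam_base and anything else above 1 N).
It fails at once if a bystander (tin, bottle, spanner) is moved by more than 20 mm (distance of any of tin, oil, spanner from where it was at the start of the episode above 0.02 m).
It also fails if it takes over 54 s, if anything falls off the work surface, if the arm or the gripper's body presses on something with over 40 N, if the wrist force passes 120 N, or if a joint passes its speed limit or range.

## Working session

There is one attempt and no reset: what is moved stays moved. The work goes in short steps, Python scripts to look and compute and a tool call to move; the robot and the scene stay as the last step left them, time stands still between calls to the robot, and variables do not carry over. Pictures are saved under pics/ and viewed, and the job is handed in when it is done.

Besides the shell and the picture viewer there is one more tool, called after "Call:" as name(argument=value, ...), one argument or row to a line, values as JSON. arm_command: Moves the arm, as the interface text tells. Its arguments: {"type":"object","properties":{"steps":{"type":"array","items":{"type":"array","items":{"type":"array","items":{"type":"number"}}}},"squeeze":{"type":"number"}},"required":["steps"]}

```bash
ls; mkdir -p pics
python3 - <<'E'
from plant import robot, snapshot, ticket
import cv2
print(robot.state(), robot.grasp_offset, [a for a in dir(robot) if a[0]!='_'])
for n in("scene","top"):
    s=snapshot(n); cv2.imwrite(f"pics/{n}0.png",s["img"]); print(n,s["vertical_fov"],s["cx"],s["cy"],s["R"],s["t"])
E
```

```text
pics
{'time': 0.0, 'joint_pos': array([-1.48706052e+00,  2.87191418e-01,  1.57819158e+00,  1.06537945e-05,
        1.27857929e+00, -1.49968715e-01]), 'qvel': array([-1.79609997e-06,  2.24003882e-05,  2.50870632e-04,  1.44013635e-03,
       -5.14037769e-04,  2.37354458e-04]), 'effort': array([ 2.62384128e-04, -4.05982947e+01, -2.92625070e+01, -9.63543562e-05,
        5.84950758e-03, -7.34105043e-06]), 'position': array([ 0.15631465, -0.65597478,  0.22992211]), 'ee_rot': array([ 0.70231567,  0.08327519, -0.70225299,  0.08160076]), 'force': array([-0.60277113,  0.73439507,  0.19086549]), 'ft_torque': array([0.0513635 , 0.0454331 , 0.01495832]), 'grip_width': 0.08580847947691078} 0.0187 ['PlanningError', 'grasp_offset', 'state']
scene 57.581126874350176 254.3348299944263 195.87927553125343 [[ 0.71957947  0.69433438  0.01025445]
 [ 0.4419183  -0.44649515 -0.7780426 ]
 [-0.53564317  0.56439511 -0.62812781]] [-0.48494418 -0.17581378  1.18956775]
top 54.57353654079367 253.12148238071003 184.27719871986568 [[-0.07140982 -0.997438    0.00425193]
 [-0.97342493  0.06875947 -0.21844   ]
 [ 0.21758799 -0.0197377  -0.97584112]] [0.04714207 0.6681399  0.82173748]
```

View pics/scene0.png

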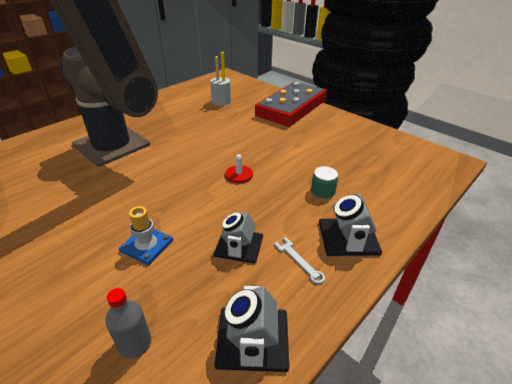

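View pics/top0.png

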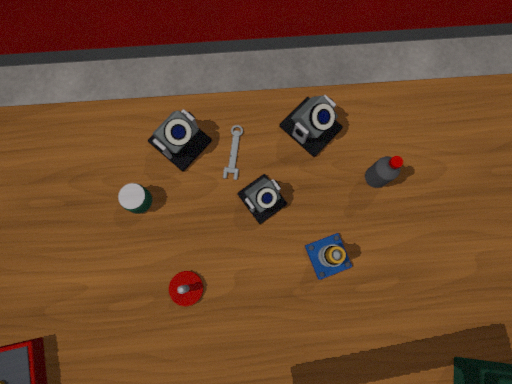

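```bash
cat > h.py <<'E'
import numpy as np, cv2
from scipy.spatial.transform import Rotation as Ro
from plant import robot, snapshot, ticket
def K(s):
    h=s["img"].shape[0]; f=h/2/np.tan(np.radians(s["vertical_fov"])/2)
    return np.array([[f,0,s["cx"]],[0,f,s["cy"]],[0,0,1]])
def proj(s,X):
    X=np.atleast_2d(X); c=X@np.array(s["R"]).T+s["t"]; p=c@K(s).T; return p[:,:2]/p[:,2:]
def back(s,uv,z):
    R=np.array(s["R"]);t=np.array(s["t"]);C=-R.T@t
    d=R.T@np.linalg.inv(K(s))@[uv[0],uv[1],1]; return C+d*(z-C[2])/d[2]
def crop(s,u,v,w,h,k,name):
    im=s["img"][v:v+h,u:u+w]; cv2.imwrite("pics/"+name,cv2.resize(im,None,fx=k,fy=k,interpolation=cv2.INTER_CUBIC))
E
python3 - <<'E'
from h import *
import pickle
t=snapshot("top"); s=snapshot("scene"); pickle.dump((t,s),open("s0.pkl","wb"))
crop(t,140,90,220,100,3.6,"tc.png"); crop(t,150,160,220,150,3.6,"ta.png"); crop(s,110,160,280,215,2.8,"sc.png")
E
```

```text
(no output)
```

View pics/tc.png

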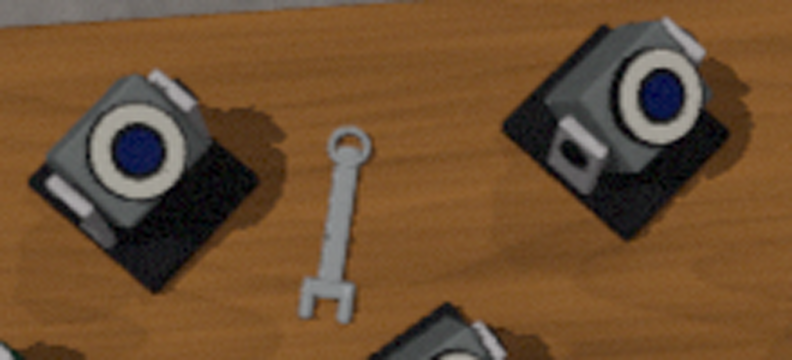

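View pics/ta.png

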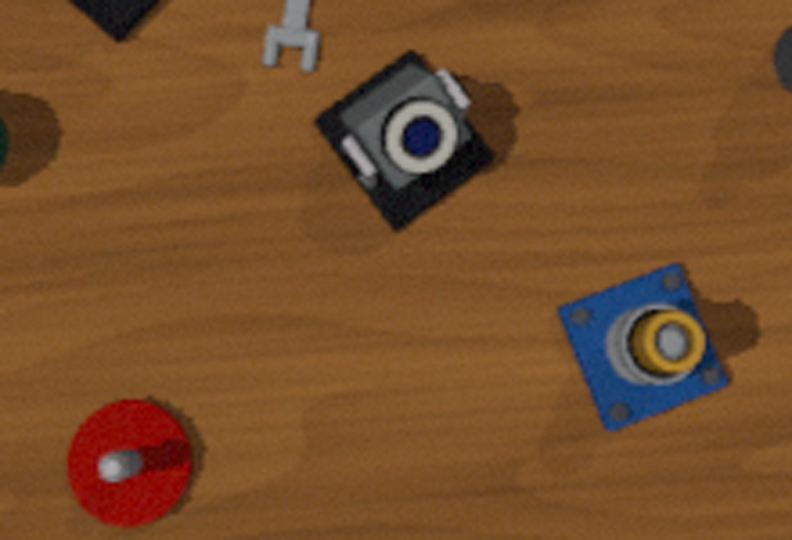

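View pics/sc.png

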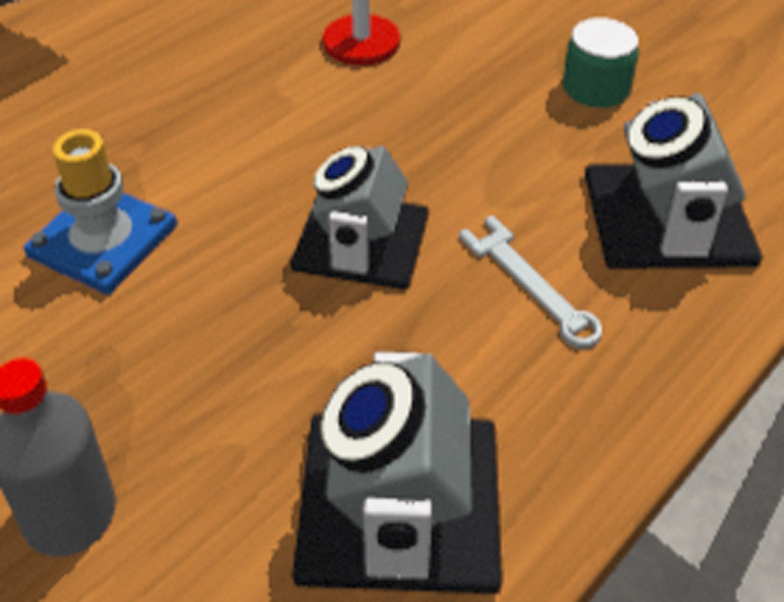

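Run:
```python
from h import *
import pickle
t,s=pickle.load(open("s0.pkl","rb"))
T=lambda x,y:(140+x/3.6-.36,90+y/3.6-.36)
A=lambda x,y:(150+x/3.6-.36,160+y/3.6-.36)
for n,P in dict(L=[T(30,183),T(155,292),T(258,180)],R=[T(503,128),T(627,240),T(727,133),T(605,25)],S=[A(317,122),A(397,230),A(493,158),A(412,52)]).items():
    c=np.array([back(t,p,.012) for p in P]); print(n,c.round(4).tolist(),np.linalg.norm(np.diff(c,axis=0),axis=1),(c[0]+c[2])/2)
print("lensS",back(t,A(421,136),.084),"lensL",back(t,T(138,150),.084),"lensR",back(t,T(661,95),.084))
for n,p in dict(a=A(560,310),b=A(613,431),c=A(729,382),d=A(680,265)).items(): print(n,back(t,p,.015))
print("spacer top",back(t,A(672,342),.11), "keeper foot",back(t,A(130,463),.012),"tip",back(t,A(116,466),.072))
for a in (["spTop",(82,145),.11],["lensS",(342,170),.084],["lensL",(667,126),.084],["kp",(361,40),.012]):
    print(a[0],back(s,(110+a[1][0]/2.8,160+a[1][1]/2.8),a[2]))
```

```text
L [[0.8215, 0.2671, 0.012], [0.7323, 0.1781, 0.012], [0.8121, 0.1001, 0.012]] [0.12592112 0.11156737] [0.81676829 0.18357283 0.012     ]
R [[0.84, -0.0831, 0.012], [0.7473, -0.1657, 0.012], [0.8245, -0.2486, 0.012], [0.917, -0.1672, 0.012]] [0.12412883 0.11325678 0.12327633] [ 0.83221678 -0.16587716  0.012     ]
S [[0.6621, 0.0395, 0.012], [0.5814, -0.0115, 0.012], [0.6274, -0.0831, 0.012], [0.7086, -0.0319, 0.012]] [0.09549012 0.08513836 0.0959249 ] [ 0.64478668 -0.02177516  0.012     ]
lensS [ 0.63358916 -0.0295868   0.084     ] lensL [0.81336615 0.17426021 0.084     ] lensR [ 0.82837346 -0.18616993  0.084     ]
a [ 0.5181314  -0.11912017  0.015     ]
b [ 0.43523134 -0.14660741  0.015     ]
c [ 0.46173589 -0.22899871  0.015     ]
d [ 0.54289981 -0.20532504  0.015     ]
spacer top [ 0.48946485 -0.17200732  0.11      ] keeper foot [0.43761131 0.17961491 0.012     ] tip [0.43881481 0.17804773 0.072     ]
spTop [ 0.49362489 -0.17414781  0.11      ]
lensS [ 0.63665555 -0.03367347  0.084     ]
lensL [0.79163094 0.19526041 0.084     ]
kp [0.4456996  0.17033648 0.012     ]
```

```bash
cat > loc.py <<'E'
from h import *
import pickle
from scipy.optimize import least_squares
t,s=pickle.load(open("s0.pkl","rb"))
def hull(img,f,roi):
    u,v,w,h=roi; im=cv2.resize(img[v:v+h,u:u+w],None,fx=4,fy=4,interpolation=cv2.INTER_CUBIC).astype(int)
    m=f(im[...,0],im[...,1],im[...,2]).astype(np.uint8)
    n,l,st,_=cv2.connectedComponentsWithStats(m); k=1+np.argmax(st[1:,4]); 
    c=cv2.convexHull(np.argwhere(l==k)[:,::-1].astype(np.int32).reshape(-1,1,2))
    p=c.reshape(-1,2).astype(np.float32)
    M=cv2.moments(p); return np.array([M['m10']/M['m00'],M['m01']/M['m00']])/4-.375+[u,v], M['m00']/16
def circ(c,r,z,n=np.array([0,0,1.])):
    a=np.linspace(0,2*np.pi,60,endpoint=False); e1=np.cross(n,[0,1,0]);e1/=np.linalg.norm(e1);e2=np.cross(n,e1)
    return np.array(c)+r*(np.outer(np.cos(a),e1)+np.outer(np.sin(a),e2))
def mom(p):
    M=cv2.moments(p.astype(np.float32)); return np.array([M['m10']/M['m00'],M['m01']/M['m00']]),M['m00']
red=lambda b,g,r:(r>110)&(g<60)&(b<60)
blue=lambda b,g,r:(b>110)&(r<80)&(b-r>60)
gold=lambda b,g,r:(r>120)&(g>80)&(b<90)&(r-g<90)
lens=lambda b,g,r:(b>60)&(r<60)&(g<70)&(b-g>30)
white=lambda b,g,r:(b>150)&(r>150)&(g>150)
def fit(cam,meas,z,r,n=np.array([0,0,1.])):
    f=lambda q:mom(proj(cam,circ([q[0],q[1],z],r,z,n)))[0]-meas
    return least_squares(f,[.5,0]).x
if __name__=="__main__":
    for nm,cam,roi in(("top",t,(160,265,50,45)),("scene",s,(215,155,50,35))):
        m,a=hull(cam["img"],red,roi); q=fit(cam,m,.012,.042); print("keeper",nm,m,a,q,mom(proj(cam,circ([*q,.012],.042,0)))[1])
    for nm,cam,roi in(("top",t,(300,225,60,60)),("scene",s,(110,200,75,70))):
        m,a=hull(cam["img"],gold,roi); print("gold",nm,m,a)
    n=np.array([-.845*.5,-.534*.5,.866])
    for nm,cam,roi in(("top",t,(250,185,35,30)),("scene",s,(217,205,30,30))):
        m,a=hull(cam["img"],lens,roi); q=fit(cam,m,.084,.012,n); print("lens",nm,m,a,q)
E
python3 loc.py
```

```text
keeper top [185.00058609 288.34458029] 959.75 [0.43794789 0.18139546] 978.0176762144547
keeper scene [238.65449911 173.1109636 ] 356.03125 [0.4398667  0.17491954] 357.4049912993796
gold top [324.92755625 245.53540609] 2332.71875
gold scene [147.  234.5] 5213.8125
lens top [266.82297919 197.83858543] 52.0625 [ 0.63250944 -0.03011059]
lens scene [230.79248221 219.17608244] 35.125 [ 0.63073914 -0.03229474]
```

Run:
```python
from loc import *
g=t["img"].astype(float)
# wood/concrete edge: saturation r-b
d=g[...,2]-g[...,0]
x=[];y=[]
for c in range(2,510,4):
    col=d[70:120,c-2:c+3].mean(1); 
    i=np.where((col[:-1]<35)&(col[1:]>=35))[0]
    if len(i): i=i[0]; x.append(c); y.append(70+i+(35-col[i])/(col[i+1]-col[i]))
x=np.array(x);y=np.array(y);p=np.polyfit(x,y,1);r=y-np.polyval(p,x)
ok=abs(r)<3;p=np.polyfit(x[ok],y[ok],2);print(len(x),p,(p[0]*256**2));
p1=np.polyfit(x[ok],y[ok],1);print(np.c_[x,r][::6].round(2).tolist())
```

```text
127 [ 1.08128122e-06 -6.55033071e-02  1.06122512e+02] 0.07086284609399995
[[2.0, 0.08], [26.0, -0.01], [50.0, 0.1], [74.0, 0.03], [98.0, -0.09], [122.0, 0.05], [146.0, -0.03], [170.0, 0.1], [194.0, -0.09], [218.0, -0.11], [242.0, -0.06], [266.0, -0.05], [290.0, -0.0], [314.0, -0.07], [338.0, 0.06], [362.0, 0.02], [386.0, 0.13], [410.0, -0.06], [434.0, 0.0], [458.0, -0.03], [482.0, 0.01], [506.0, 0.07]]
```

```bash
cat >> h.py <<'E'
def to(target,yaw=None,st=None):
    """shift units (tool axes) to bring TCP to target; yaw = desired azimuth (deg) of tool y mod 180"""
    st=st or robot.state(); R=Ro.from_quat(st["ee_rot"]).as_matrix()
    d=R.T@(np.array(target)-st["position"])
    print("t",round(st["time"],2),"pos",st["position"].round(4),"w",round(st["grip_width"],4),"F",st["force"].round(1))
    print("toolx",R[:,0].round(3),"y",R[:,1].round(3),"z",R[:,2].round(3),"yaz",np.degrees(np.arctan2(R[1,1],R[0,1])).round(1))
    print("units x,y,z:",(d/.02).round(2))
    if yaw is not None:
        a=np.degrees(np.arctan2(R[1,1],R[0,1])); 
        e=(yaw-a+90)%180-90; print("turn about x deg",(e*np.sign(R[2,0])).round(1),"rows units /90:",(e*np.sign(R[2,0])/90).round(3))
E
python3 -c "
from h import *
to([.49,-.174,.23],122)"
```

```text
t 0.2 pos [ 0.1563 -0.6562  0.2304] w 0.0857 F [ 0.3 -0.1  0.3]
toolx [-0.     0.001 -1.   ] y [ 0.232 -0.973 -0.001] z [-0.973 -0.232 -0.   ] yaz -76.6
units x,y,z: [  0.06 -19.59 -21.81]
turn about x deg -18.6 rows units /90: -0.207
```

Call:
arm_command(
  steps=[
    [[1,0,-0.9,-1,0],[1,0,-0.9,-1,0],[1,0,-0.9,-1,0],[1,0,-0.9,-1,0],[1,0,-0.9,-1,0]],
  ],
)

```text
time: 0.7
position: [0.2325, -0.5436, 0.2282]
ee_rot: [-0.702, -0.082, 0.703, -0.079]
force: [0.9, -0.6, -0.1]
grip_width: 0.0854
```

Call:
arm_command(
  steps=[
    [[1,0,-0.9,-1,0],[1,0,-0.9,-1,0],[1,0,-0.9,-1,0],[1,0,-0.9,-1,0],[1,0,-0.9,-1,0]],
  ],
)

```text
time: 1.2
position: [0.3119, -0.4276, 0.2275]
ee_rot: [-0.702, -0.082, 0.703, -0.078]
force: [-1.0, 0.1, 0.4]
grip_width: 0.0857
```

```bash
python3 -c "
from h import *
to([.49,-.174,.23],122)"
```

```text
t 1.2 pos [ 0.3119 -0.4276  0.2275] w 0.0857 F [-1.   0.1  0.4]
toolx [-0.001  0.005 -1.   ] y [ 0.226 -0.974 -0.006] z [-0.974 -0.226  0.   ] yaz -77.0
units x,y,z: [ -0.07 -10.35 -11.54]
turn about x deg -19.0 rows units /90: -0.211
```

Call:
arm_command(
  steps=[
    [[1,0,-0.9,-1,0],[1,0,-0.9,-1,0],[1,0,-0.9,-1,0],[1,0,-0.9,-1,0],[1,0,-0.9,-1,0]],
  ],
)

```text
time: 1.7
position: [0.3913, -0.3118, 0.2274]
ee_rot: [-0.702, -0.082, 0.703, -0.078]
force: [0.4, 0.2, 0.3]
grip_width: 0.0852
```

Call:
arm_command(
  steps=[
    [[1,0,-0.9,-1,-0.04],[1,0,-0.9,-1,-0.04],[1,0,-0.9,-0.9,-0.04],[1,0,-0.6,-0.6,-0.04],[1,0,0,0,-0.04]],
  ],
)

```text
time: 2.2
position: [0.4397, -0.2208, 0.2272]
ee_rot: [0.68, 0.197, -0.68, 0.192]
force: [-0.5, 0.2, 0.7]
grip_width: 0.0852
```

```bash
python3 -c "
from h import *
to([.49,-.174,.15],122)
t=snapshot('top');s=snapshot('scene');crop(t,260,170,180,130,4,'t1.png');crop(s,80,120,200,150,4,'s1.png')
st=robot.state();print(proj(t,st['position']),proj(s,st['position']))"
```

```text
t 2.2 pos [ 0.4397 -0.2208  0.2272] w 0.0852 F [-0.5  0.2  0.7]
toolx [-0.001  0.007 -1.   ] y [ 0.529 -0.849 -0.007] z [-0.849 -0.529 -0.003] yaz -58.1
units x,y,z: [ 3.87 -0.63 -3.36]
turn about x deg -0.1 rows units /90: -0.001
[[379.79798904 277.64644533]] [[ 91.06009897 165.66227861]]
```

Call:
arm_command(
  steps=[
    [[1,0,-0.2,-0.9,0],[1,0,-0.2,-0.9,0],[1,0,-0.2,-0.9,0],[1,0.2,-0.1,-0.8,0],[1,0,0,0,0]],
  ],
)

```text
time: 2.8
position: [0.4924, -0.1742, 0.2231]
ee_rot: [-0.681, -0.191, 0.682, -0.186]
force: [0.1, -0.3, -0.1]
grip_width: 0.0855
```

```bash
python3 -c "
from h import *
to([.49,-.174,.15],122)
t=snapshot('top');s=snapshot('scene');crop(t,260,170,180,130,4,'t2.png');crop(s,80,120,200,150,4,'s2.png')
st=robot.state();print(proj(t,st['position']),proj(s,st['position']))"
```

```text
t 2.8 pos [ 0.4924 -0.1742  0.2231] w 0.0855 F [ 0.1 -0.3 -0.1]
toolx [-0.002  0.006 -1.   ] y [ 0.514 -0.858 -0.006] z [-0.858 -0.514 -0.001] yaz -59.0
units x,y,z: [ 3.66 -0.05  0.1 ]
turn about x deg -1.0 rows units /90: -0.012
[[350.93529662 251.30309527]] [[126.97942571 168.25708973]]
```

View pics/t2.png

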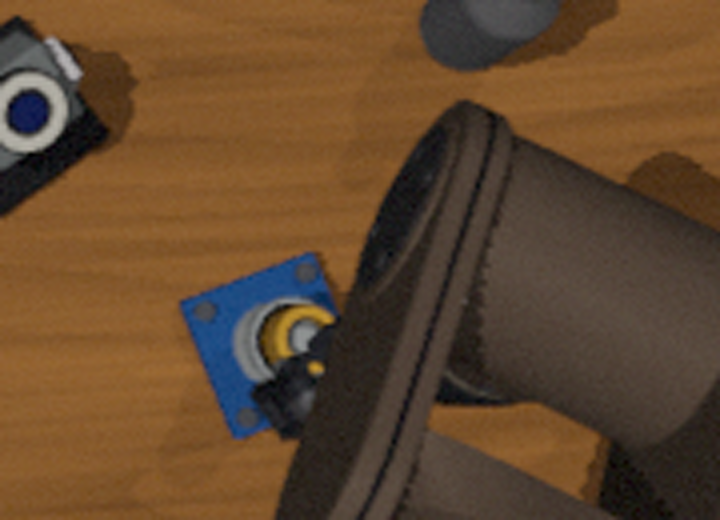

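View pics/s2.png

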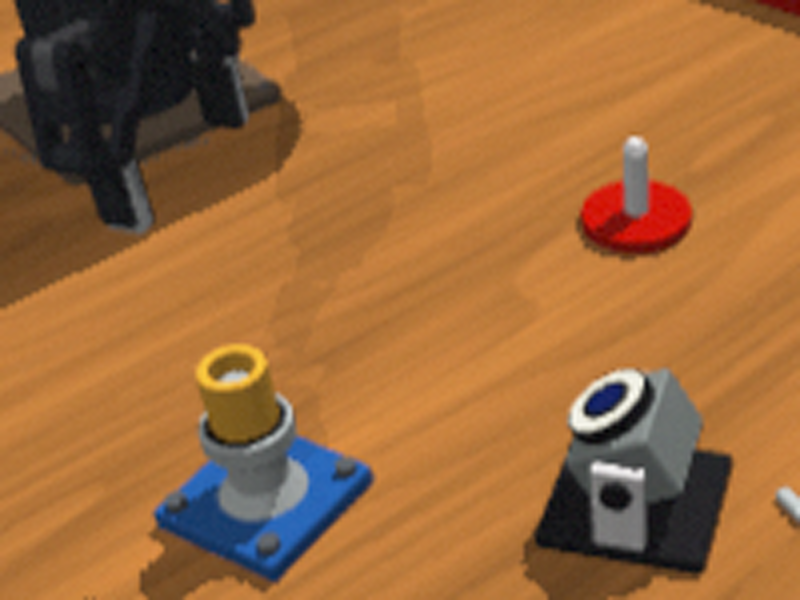

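Call:
arm_command(
  steps=[
    [[1,0.9,0,0,-0.01],[1,0.9,0,0.05,0],[1,0.9,0,0.05,0],[1,0.8,0,0,0],[1,0,0,0,0]],
  ],
)

```text
time: 3.4
position: [0.4881, -0.1805, 0.1538]
ee_rot: [0.681, 0.192, -0.68, 0.191]
force: [-0.7, -0.0, 0.4]
grip_width: 0.0853
```

```bash
python3 -c "
from h import *
to([.49,-.174,.083],122)
t=snapshot('top');s=snapshot('scene');crop(t,290,210,90,65,8,'t3.png');crop(s,90,160,100,75,8,'s3.png')
st=robot.state();R=Ro.from_quat(st['ee_rot']).as_matrix()
for k in(-.043,.043):
  p=st['position']+R@[-.013,k,0];print((proj(t,p)-[290,210])*8,(proj(s,p)-[90,160])*8)
print((proj(s,[.49,-.174,.11])-[90,160])*8, back(s,(138.6,211.9),.11))"
```

```text
t 3.4 pos [ 0.4881 -0.1805  0.1538] w 0.0853 F [-0.7 -0.   0.4]
toolx [ 0.001  0.002 -1.   ] y [ 0.521 -0.854 -0.001] z [-0.854 -0.521 -0.001] yaz -58.6
units x,y,z: [ 3.54 -0.22 -0.25]
turn about x deg -0.6 rows units /90: -0.007
[[325.44369383 445.48283722]] [[394.73665905 151.45635455]]
[[586.60036934 248.26745309]] [[230.58299279 351.90981505]]
[[387.52093387 407.81089863]] [ 0.49289934 -0.17538905  0.11      ]
```

View pics/s3.png

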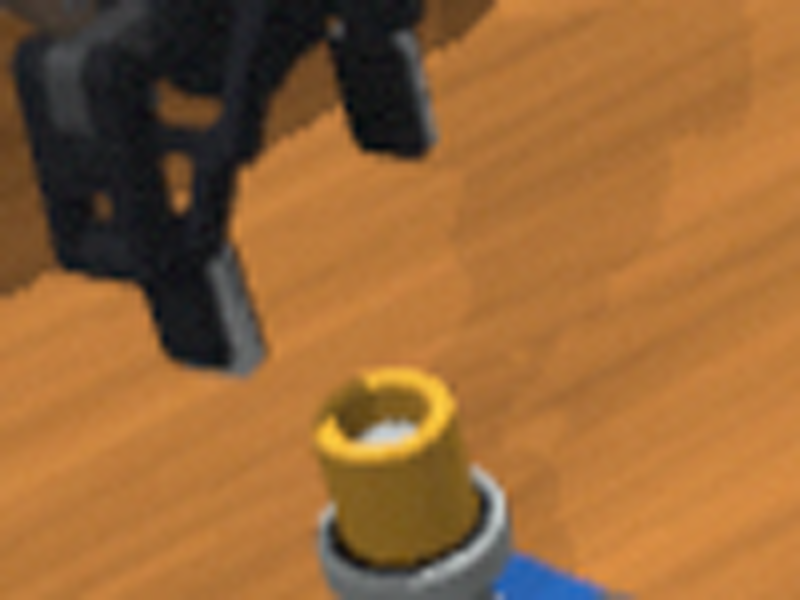

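View pics/t3.png

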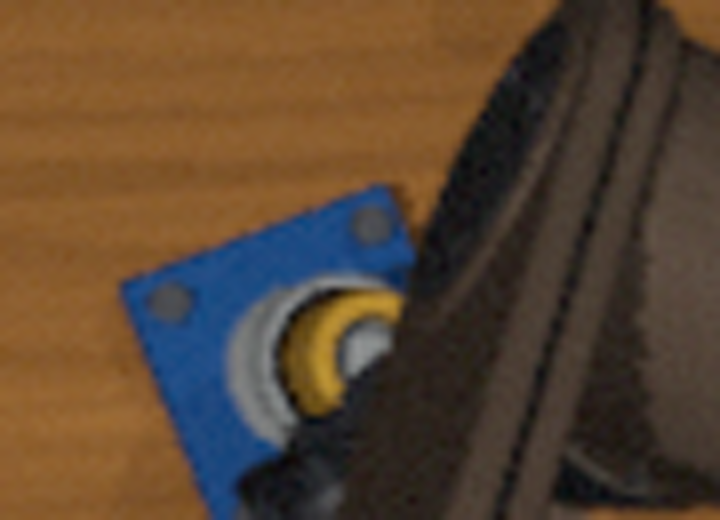

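Call:
arm_command(
  steps=[
    [[1,0.9,-0.1,-0.2,-0.005],[1,0.9,-0.1,-0.2,0],[1,0.9,0,0,0],[1,0.7,0,0,0],[1,0,0,0,0]],
  ],
)

```text
time: 4.0
position: [0.4995, -0.1781, 0.0948]
ee_rot: [0.685, 0.188, -0.675, 0.198]
force: [0.4, -0.1, -0.4]
grip_width: 0.0853
```

```bash
python3 -c "
from h import *
to([.492,-.173,.083],122)
s=snapshot('scene');crop(s,90,160,100,75,8,'s4.png')"
```

```text
t 4.0 pos [ 0.4995 -0.1781  0.0948] w 0.0853 F [ 0.4 -0.1 -0.4]
toolx [ 0.018 -0.009 -1.   ] y [ 0.525 -0.851  0.017] z [-0.851 -0.526 -0.01 ] yaz -58.3
units x,y,z: [ 0.58 -0.42  0.19]
turn about x deg -0.3 rows units /90: -0.003
```

View pics/s4.png

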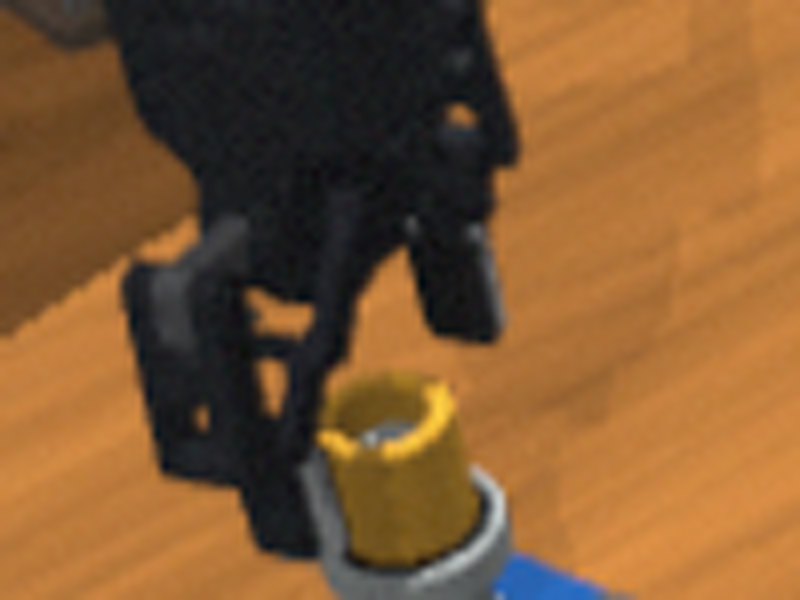

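Call:
arm_command(
  steps=[
    [[1,0,-0.3,0.1,0],[1,0.3,-0.1,0.05,0],[1,0.2,0,0,0],[1,0,0,0,0]],
  ],
)

```text
time: 4.45
position: [0.495, -0.1743, 0.0887]
ee_rot: [0.687, 0.186, -0.673, 0.2]
force: [-0.9, -0.6, 0.7]
grip_width: 0.0852
```

```bash
python3 -c "
from h import *
to([.492,-.173,.083],122)
s=snapshot('scene');crop(s,90,160,100,75,8,'s5.png')"
```

```text
t 4.45 pos [ 0.495  -0.1743  0.0887] w 0.0852 F [-0.9 -0.6  0.7]
toolx [ 0.025 -0.013 -1.   ] y [ 0.525 -0.851  0.024] z [-0.851 -0.526 -0.014] yaz -58.3
units x,y,z: [ 0.28 -0.14  0.1 ]
turn about x deg -0.3 rows units /90: -0.003
```

View pics/s5.png

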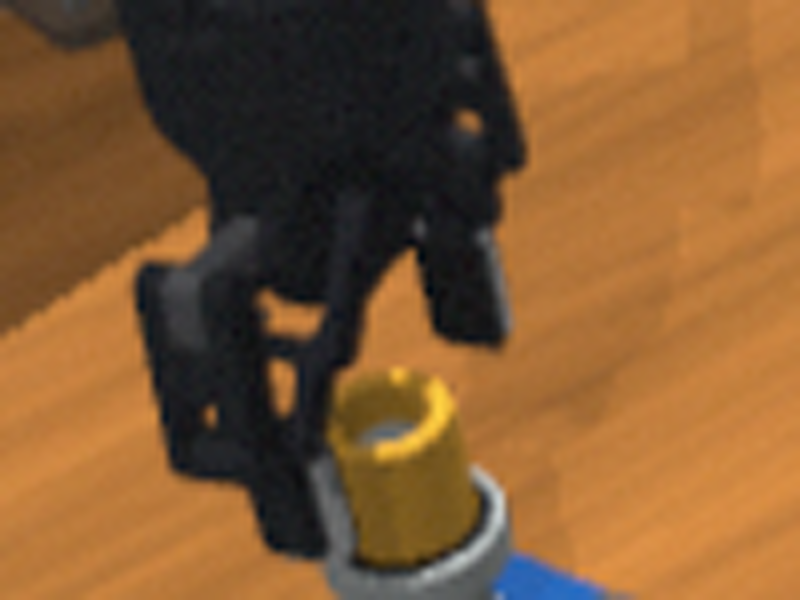

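Call:
arm_command(
  steps=[
    [[1,0.25,-0.1,0.1,0],[1,0.1,0,0,0],[0,0,0,0,0],[0,0,0,0,0],[0,0,0,0,0]],
  ],
  squeeze=40,
)

```text
time: 5.0
position: [0.4925, -0.1739, 0.0815]
ee_rot: [0.688, 0.186, -0.673, 0.2]
force: [-1.0, 0.3, -0.5]
grip_width: 0.044
```

Call:
arm_command(
  steps=[
    [[0,0,0,0,0],[0,0,0,0,0],[0,0,0,0,0]],
  ],
)

```text
time: 5.3
position: [0.4926, -0.1739, 0.0819]
ee_rot: [0.687, 0.186, -0.673, 0.2]
force: [-0.9, -0.5, -0.4]
grip_width: 0.0372
```

```bash
python3 -c "
from h import *
to([.492,-.173,.083],122)
s=snapshot('scene');crop(s,90,160,100,75,8,'s6.png')"
```

```text
t 5.3 pos [ 0.4926 -0.1739  0.0819] w 0.0372 F [-0.9 -0.5 -0.4]
toolx [ 0.025 -0.013 -1.   ] y [ 0.525 -0.851  0.025] z [-0.851 -0.526 -0.015] yaz -58.3
units x,y,z: [-0.06 -0.05  0.  ]
turn about x deg -0.3 rows units /90: -0.003
```

View pics/s6.png

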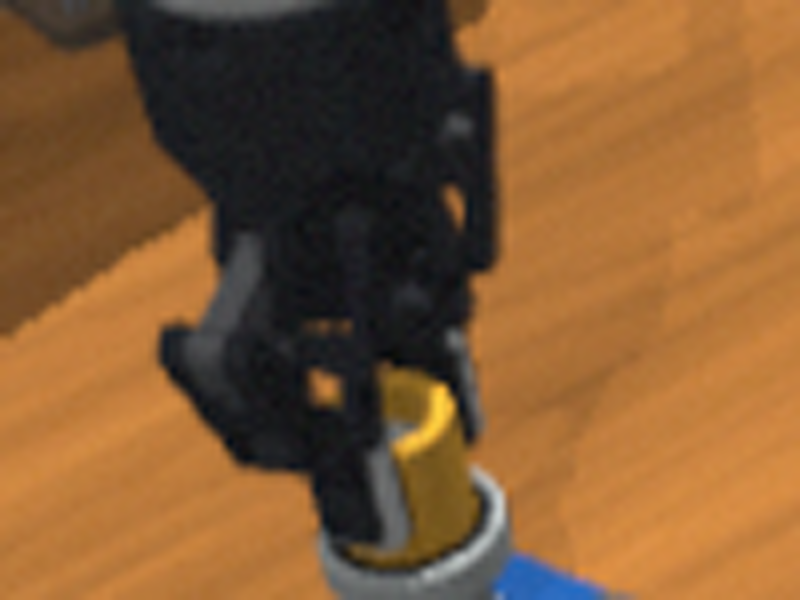

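Call:
arm_command(
  steps=[
    [[0,-0.4,0.01,-0.01,0],[0,-0.8,0.02,-0.01,0],[0,-0.9,0.02,-0.01,0],[0,-0.9,0.02,-0.01,0],[0,-0.9,0.02,-0.01,0]],
  ],
)

```text
time: 5.85
position: [0.4898, -0.1724, 0.1592]
ee_rot: [0.685, 0.188, -0.675, 0.198]
force: [0.2, -0.1, -1.4]
grip_width: 0.0376
```

```bash
python3 -c "
from h import *
to([.492,-.173,.22],122)
s=snapshot('scene');crop(s,90,140,100,75,8,'s7.png')"
```

```text
t 5.85 pos [ 0.4898 -0.1724  0.1592] w 0.0376 F [ 0.2 -0.1 -1.4]
toolx [ 0.018 -0.009 -1.   ] y [ 0.525 -0.851  0.017] z [-0.851 -0.525 -0.01 ] yaz -58.3
units x,y,z: [-3.03  0.13 -0.11]
turn about x deg -0.3 rows units /90: -0.004
```

View pics/s7.png

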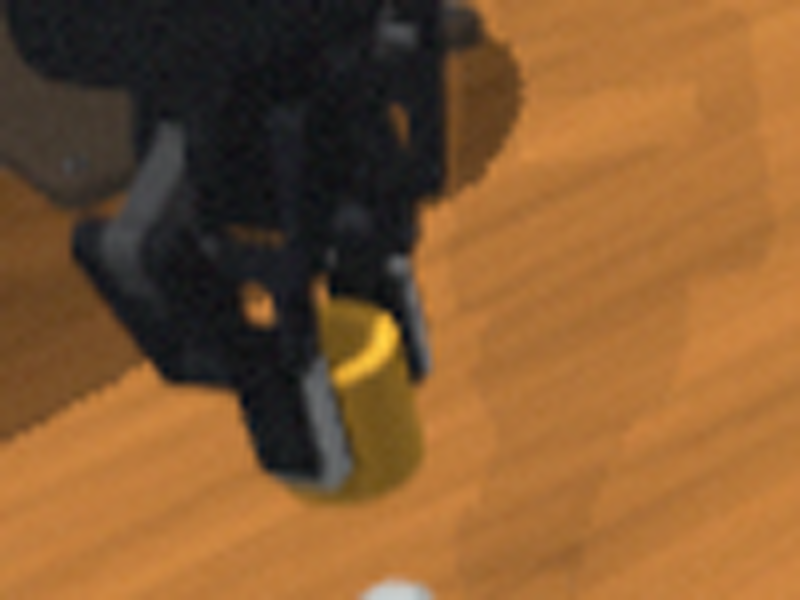

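Call:
arm_command(
  steps=[
    [[0,-0.2,-0.5,-0.22,0],[0,-0.2,-1,-0.44,0],[0,-0.1,-1,-0.44,0],[0,0,-1,-0.44,0],[0,0,-1,-0.44,0]],
  ],
)

```text
time: 6.4
position: [0.4766, -0.0726, 0.1711]
ee_rot: [0.687, 0.185, -0.674, 0.198]
force: [-0.3, 0.0, -1.4]
grip_width: 0.0374
```

Call:
arm_command(
  steps=[
    [[0,0,-1,-0.44,0],[0,0,-1,-0.44,0],[0,0,-1,-0.44,0],[0,0,-1,-0.44,0],[0,0,-1,-0.44,0]],
  ],
)

```text
time: 6.9
position: [0.4564, 0.0439, 0.165]
ee_rot: [0.685, 0.187, -0.676, 0.196]
force: [0.6, 0.2, -1.7]
grip_width: 0.0374
```

```bash
python3 -c "
from h import *
to([.4406,.1781,.17],122)"
```

```text
t 6.9 pos [0.4564 0.0439 0.165 ] w 0.0374 F [ 0.6  0.2 -1.7]
toolx [ 0.016 -0.009 -1.   ] y [ 0.522 -0.853  0.016] z [-0.853 -0.522 -0.009] yaz -58.6
units x,y,z: [-0.32 -6.13 -2.83]
turn about x deg -0.6 rows units /90: -0.006
```

Call:
arm_command(
  steps=[
    [[0,-0.1,-1,-0.45,0],[0,-0.1,-1,-0.45,0],[0,-0.1,-1,-0.45,0],[0,0,-1,-0.45,0],[0,0,-0.7,-0.3,0]],
  ],
)

```text
time: 7.4
position: [0.4363, 0.1536, 0.1654]
ee_rot: [0.682, 0.189, -0.679, 0.196]
force: [0.8, 0.3, -1.1]
grip_width: 0.0371
```

Call:
arm_command(
  steps=[
    [[0,0,-0.5,-0.2,0],[0,0,0,0,0]],
  ],
)

```text
time: 7.6
position: [0.4321, 0.1667, 0.1638]
ee_rot: [0.681, 0.19, -0.679, 0.196]
force: [-0.1, 0.3, -0.8]
grip_width: 0.0373
```

```bash
python3 -c "
from h import *
to([.4406,.1781,.11],122)"
```

```text
t 7.6 pos [0.4321 0.1667 0.1638] w 0.0373 F [-0.1  0.3 -0.8]
toolx [ 0.004 -0.008 -1.   ] y [ 0.526 -0.85   0.009] z [-0.85  -0.526  0.001] yaz -58.2
units x,y,z: [ 2.69 -0.28 -0.66]
turn about x deg -0.2 rows units /90: -0.003
```

Call:
arm_command(
  steps=[
    [[0,0.5,-0.15,-0.3,0],[0,0.8,-0.15,-0.35,0],[0,0.8,0,0,0],[0,0.5,0,0,0],[0,0,0,0,0]],
  ],
)

```text
time: 8.1
position: [0.4407, 0.1775, 0.1073]
ee_rot: [0.681, 0.189, -0.68, 0.196]
force: [-1.4, 0.3, -1.7]
grip_width: 0.0373
```

```bash
python3 -c "
from h import *
to([.4406,.1781,.11],122)
t=snapshot('top');s=snapshot('scene');crop(t,145,250,90,65,8,'t8.png');crop(s,190,120,100,75,8,'s8.png')
"
```

```text
t 8.1 pos [0.4407 0.1775 0.1073] w 0.0373 F [-1.4  0.3 -1.7]
toolx [ 0.003 -0.009 -1.   ] y [ 0.524 -0.852  0.009] z [-0.852 -0.524  0.002] yaz -58.4
units x,y,z: [-0.14 -0.03 -0.01]
turn about x deg -0.4 rows units /90: -0.004
```

View pics/s8.png

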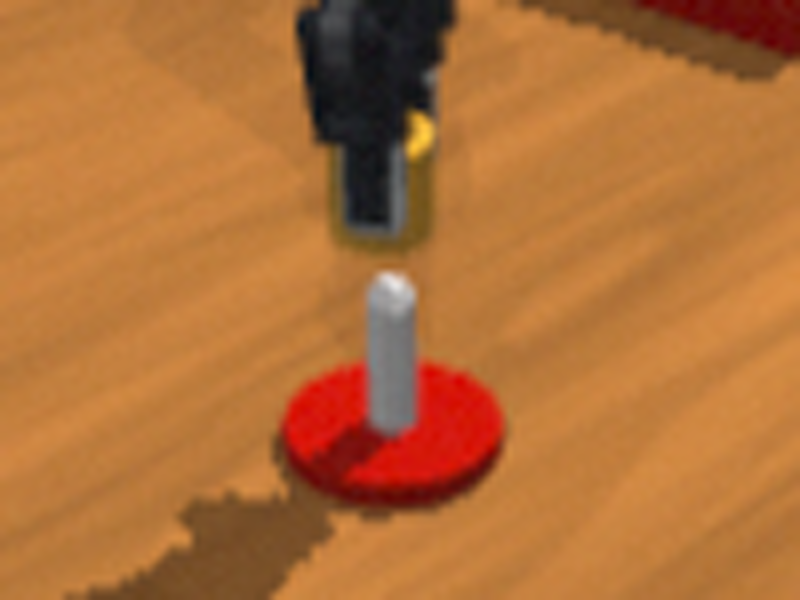

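View pics/t8.png

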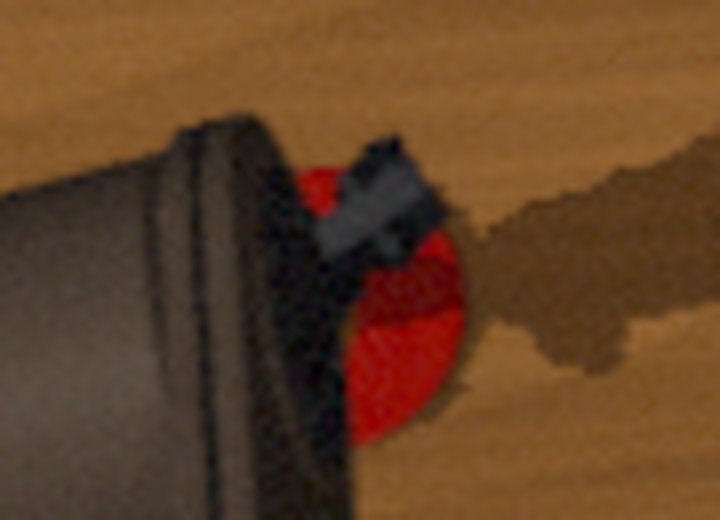

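```bash
python3 -c "
from h import *
from loc import mom,circ
s=snapshot('scene');st=robot.state();p=st['position'];c=lambda q:((proj(s,q)-[190,120])*8+3.5).round(0)
print('underside',c(p-[0,0,.012]),'ring pts',c(circ(p-[0,0,.012],.019,0))[::15].tolist())
print('top ring',c(p+[0,0,.028]))
for xy in([.4399,.1749],[.4406,.178]):
  for z in(.012,.072,.0953):print(xy,z,c([*xy,z]))
"
```

```text
underside [[399. 228.]] ring pts [[362.0, 208.0], [360.0, 248.0], [437.0, 248.0], [437.0, 208.0]]
top ring [[397. 128.]]
[0.4399, 0.1749] 0.012 [[393. 426.]]
[0.4399, 0.1749] 0.072 [[390. 290.]]
[0.4399, 0.1749] 0.0953 [[389. 234.]]
[0.4406, 0.178] 0.012 [[400. 424.]]
[0.4406, 0.178] 0.072 [[397. 287.]]
[0.4406, 0.178] 0.0953 [[396. 232.]]
```

```bash
python3 -c "
from h import *
s=snapshot('scene');crop(s,222,130,36,30,20,'s9.png')
import pickle;pickle.dump(s,open('s9.pkl','wb'))
im=s['img'];print(im[144:156,236].tolist());print(im[144:156,239].tolist());print(im[147,228:250].tolist())
"
```

```text
[[30, 29, 27], [31, 32, 30], [29, 25, 25], [51, 49, 47], [59, 76, 85], [45, 81, 106], [35, 91, 124], [46, 102, 149], [55, 114, 172], [57, 114, 176], [72, 119, 174], [107, 136, 172]]
[[79, 78, 75], [73, 72, 72], [73, 72, 71], [82, 81, 80], [95, 97, 97], [66, 87, 106], [28, 82, 110], [41, 96, 140], [49, 108, 164], [55, 110, 169], [152, 174, 205], [226, 229, 234]]
[[61, 125, 193], [60, 126, 194], [60, 123, 188], [35, 100, 146], [45, 94, 125], [85, 97, 105], [61, 62, 58], [59, 57, 56], [51, 49, 47], [38, 34, 33], [50, 49, 46], [82, 81, 80], [101, 109, 110], [35, 84, 110], [31, 86, 117], [33, 85, 118], [45, 102, 144], [59, 115, 177], [63, 120, 184], [54, 115, 180], [61, 122, 186], [59, 123, 186]]
```

View pics/s9.png

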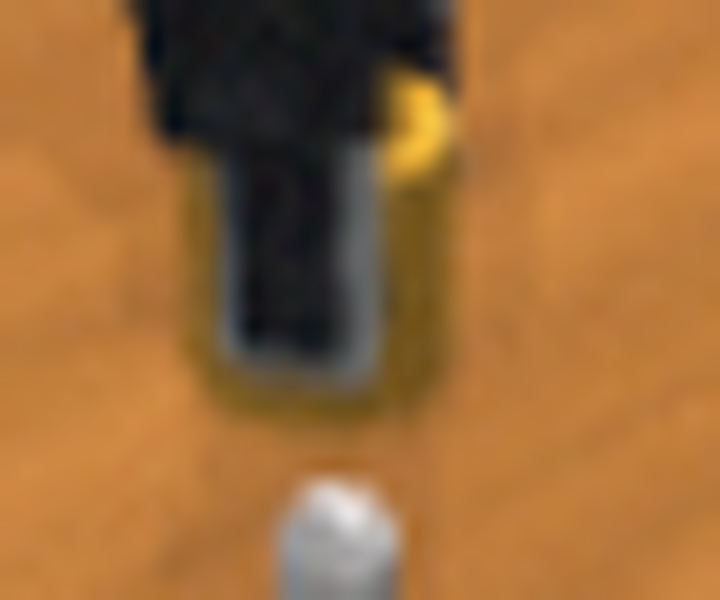

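```bash
python3 -c "
from h import *
from loc import circ
import pickle
s=pickle.load(open('s9.pkl','rb'))
st=robot.state();p=st['position']
r=proj(s,circ(p-[0,0,.012],.019,0));print(r.min(0),r.max(0),proj(s,p-[0,0,.012]))
r=proj(s,circ(p+[0,0,.028],.019,0));print('top',r.min(0),r.max(0),proj(s,p+[0,0,.028]))
r=proj(s,circ([.4399,.1749,.012],.042,0));print('foot',r.min(0),r.max(0))
for r_ in(.009,.006): r=proj(s,circ([.4399,.1749,.072],r_,0));print('tip',r.min(0),r.max(0))
im=s['img'];print(im[160:170,238:241].mean(1).round().tolist(),'\n',im[150:159,238].tolist()); print('red col',[ (i,*im[i,245]) for i in range(160,186)])
"
```

```text
[232.85429714 144.48872618] [246.24753971 151.46433106] [[239.55874906 147.92453271]]
top [232.44355757 132.08827583] [246.18563594 138.86325734] [[239.32284028 135.42409469]]
foot [224.59822988 165.01913236] [252.70670303 181.21751284]
tip [235.18021908 154.14569819] [241.42452592 157.5063044 ]
tip [236.22188265 154.69934225] [240.38475319 156.93968629]
[[117.0, 119.0, 119.0], [118.0, 118.0, 119.0], [118.0, 119.0, 119.0], [118.0, 117.0, 119.0], [118.0, 119.0, 118.0], [118.0, 119.0, 120.0], [118.0, 119.0, 120.0], [119.0, 118.0, 119.0], [119.0, 120.0, 120.0], [119.0, 119.0, 120.0]] 
 [[28, 82, 111], [44, 98, 143], [54, 110, 166], [54, 109, 170], [187, 197, 215], [200, 200, 205], [164, 165, 167], [159, 159, 161], [149, 151, 153]]
red col [(160, np.uint8(61), np.uint8(125), np.uint8(192)), (161, np.uint8(56), np.uint8(122), np.uint8(187)), (162, np.uint8(57), np.uint8(120), np.uint8(184)), (163, np.uint8(56), np.uint8(120), np.uint8(184)), (164, np.uint8(59), np.uint8(121), np.uint8(186)), (165, np.uint8(45), np.uint8(90), np.uint8(200)), (166, np.uint8(16), np.uint8(40), np.uint8(210))
[... 247 characters left out ...]
), (172, np.uint8(16), np.uint8(25), np.uint8(213)), (173, np.uint8(14), np.uint8(25), np.uint8(214)), (174, np.uint8(17), np.uint8(27), np.uint8(214)), (175, np.uint8(6), np.uint8(22), np.uint8(213)), (176, np.uint8(5), np.uint8(19), np.uint8(212)), (177, np.uint8(16), np.uint8(22), np.uint8(215)), (178, np.uint8(6), np.uint8(25), np.uint8(217)), (179, np.uint8(11), np.uint8(20), np.uint8(184)), (180, np.uint8(4), np.uint8(10), np.uint8(122)), (181, np.uint8(10), np.uint8(15), np.uint8(97)), (182, np.uint8(16), np.uint8(40), np.uint8(100)), (183, np.uint8(55), np.uint8(106), np.uint8(169)), (184, np.uint8(64), np.uint8(124), np.uint8(194)), (185, np.uint8(62), np.uint8(124), np.uint8(192))]
```

```bash
python3 -c "
from h import *
import pickle
s=pickle.load(open('s9.pkl','rb'))
a=back(s,(237.4,147.45),.0953);b=back(s,(238.3,148.8),.0953);print(a,b,b-a)
st=robot.state();R=Ro.from_quat(st['ee_rot']).as_matrix();print(R.T@(b-a)/.02)
"
```

```text
[0.43290015 0.1786673  0.0953    ] [0.44002602 0.17536294 0.0953    ] [ 0.00712587 -0.00330436  0.        ]
[ 0.00434624  0.32750769 -0.21670704]
```

Call:
arm_command(
  steps=[
    [[0,0.2,0.08,-0.17,0],[0,0.4,0,0,0],[0,0.2,0,0,0],[0,0,0,0,0]],
  ],
)

```text
time: 8.7
position: [0.4484, 0.1784, 0.0951]
ee_rot: [0.684, 0.189, -0.676, 0.196]
force: [-0.8, 0.1, -0.5]
grip_width: 0.0372
```

```bash
python3 -c "
from h import *
to([.4442,.178,.083],122)
s=snapshot('scene');crop(s,222,130,36,30,20,'s10.png')
"
```

```text
t 8.7 pos [0.4484 0.1784 0.0951] w 0.0372 F [-0.8  0.1 -0.5]
toolx [ 0.013 -0.007 -1.   ] y [ 0.524 -0.852  0.013] z [-0.852 -0.524 -0.008] yaz -58.4
units x,y,z: [ 0.6 -0.1  0.2]
turn about x deg -0.4 rows units /90: -0.004
```

View pics/s10.png

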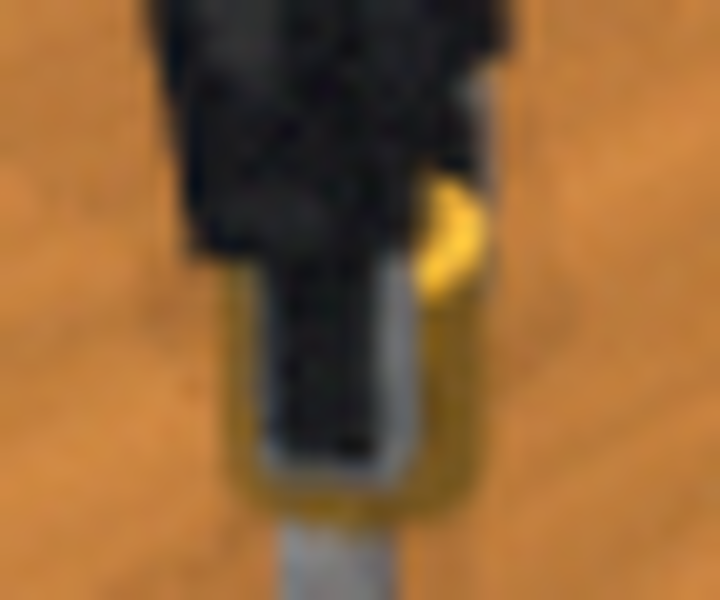

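Call:
arm_command(
  steps=[
    [[0,0,-0.06,0.12,0],[0,0.1,0,0.02,0],[0,0,0,0,0]],
  ],
)

```text
time: 9.05
position: [0.4452, 0.178, 0.0932]
ee_rot: [0.684, 0.189, -0.676, 0.196]
force: [0.2, 0.4, -0.6]
grip_width: 0.0372
```

```bash
python3 -c "
from h import *
to([.4442,.178,.083],122)
s=snapshot('scene');crop(s,222,130,36,30,20,'s11.png')
"
```

```text
t 9.05 pos [0.4452 0.178  0.0932] w 0.0372 F [ 0.2  0.4 -0.6]
toolx [ 0.014 -0.007 -1.   ] y [ 0.524 -0.851  0.013] z [-0.851 -0.524 -0.008] yaz -58.4
units x,y,z: [ 0.51 -0.03  0.05]
turn about x deg -0.4 rows units /90: -0.004
```

View pics/s11.png

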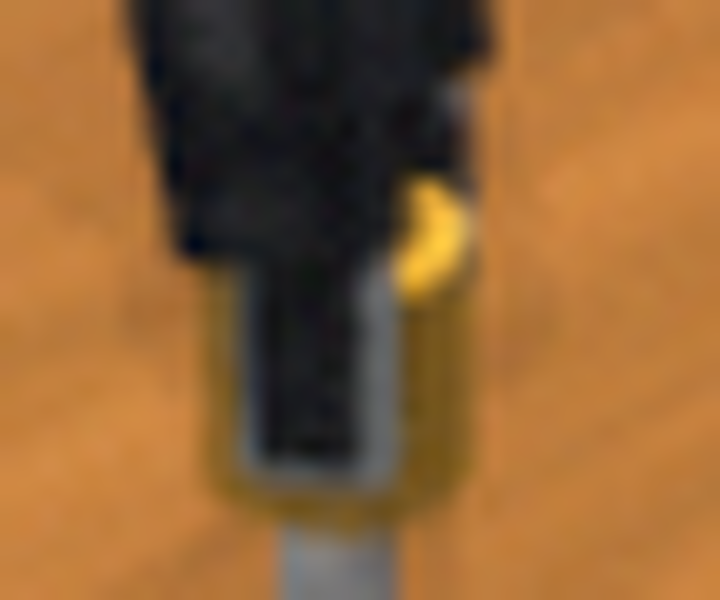

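Call:
arm_command(
  steps=[
    [[0,0.4,-0.01,0,0],[0,0.5,-0.01,0.01,0],[0,0.4,0,0.01,0],[0,0,0,0,0]],
  ],
)

```text
time: 9.5
position: [0.4451, 0.1806, 0.07]
ee_rot: [0.684, 0.19, -0.677, 0.193]
force: [-1.3, -0.7, -1.3]
grip_width: 0.0371
```

```bash
python3 -c "
from h import *
to([.4442,.178,.025],122)
s=snapshot('scene');crop(s,215,130,50,40,15,'s12.png')
"
```

```text
t 9.5 pos [0.4451 0.1806 0.07  ] w 0.0371 F [-1.3 -0.7 -1.3]
toolx [ 0.01  -0.001 -1.   ] y [ 0.522 -0.853  0.006] z [-0.853 -0.522 -0.008] yaz -58.5
units x,y,z: [2.25 0.07 0.12]
turn about x deg -0.5 rows units /90: -0.006
```

View pics/s12.png

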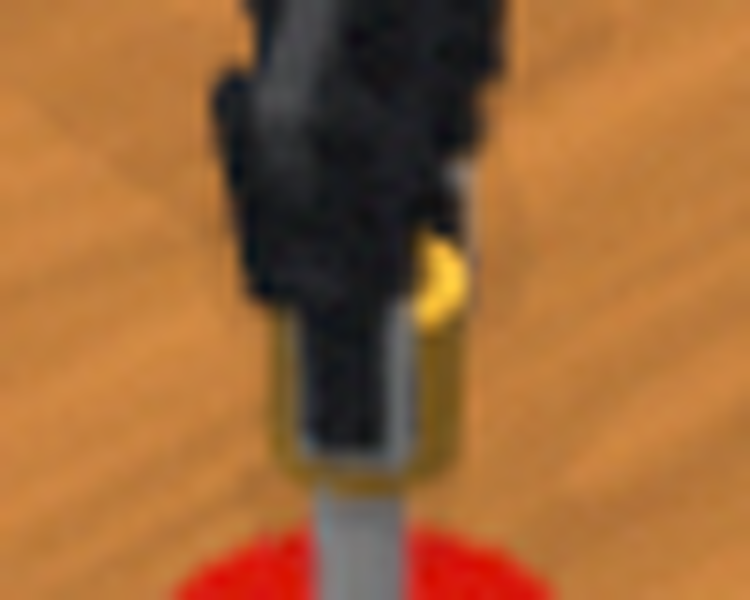

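Call:
arm_command(
  steps=[
    [[0,0.5,0.03,0.04,0],[0,0.6,0,0.01,0],[0,0.5,0,0.01,0],[0,0.2,0,0,0],[0,0,0,0,0]],
  ],
)

```text
time: 10.05
position: [0.443, 0.1796, 0.03]
ee_rot: [0.683, 0.191, -0.679, 0.192]
force: [-1.2, 1.1, 0.5]
grip_width: 0.0371
```

```bash
python3 -c "
from h import *
to([.4442,.178,.025],122)
"
```

```text
t 10.05 pos [0.443  0.1796 0.03  ] w 0.0371 F [-1.2  1.1  0.5]
toolx [ 0.006 -0.001 -1.   ] y [ 0.521 -0.853  0.004] z [-0.853 -0.522 -0.004] yaz -58.6
units x,y,z: [ 0.25  0.1  -0.01]
turn about x deg -0.6 rows units /90: -0.006
```

Call:
arm_command(
  steps=[
    [[0,0.15,0,0,0],[0,0.1,0,0,0],[0,0.05,0,0,0]],
  ],
)

```text
time: 10.35
position: [0.4431, 0.1796, 0.024]
ee_rot: [0.682, 0.191, -0.679, 0.192]
force: [-4.4, -0.4, 7.8]
grip_width: 0.0368
```

```bash
python3 -c "
from h import *
to([.4442,.178,.025],122)
s=snapshot('scene');crop(s,215,135,50,50,12,'s13.png')
"
```

```text
t 10.35 pos [0.4431 0.1796 0.024 ] w 0.0368 F [-4.4 -0.4  7.8]
toolx [ 0.005 -0.001 -1.   ] y [ 0.521 -0.853  0.003] z [-0.853 -0.521 -0.004] yaz -58.6
units x,y,z: [-0.05  0.1  -0.01]
turn about x deg -0.6 rows units /90: -0.007
```

View pics/s13.png

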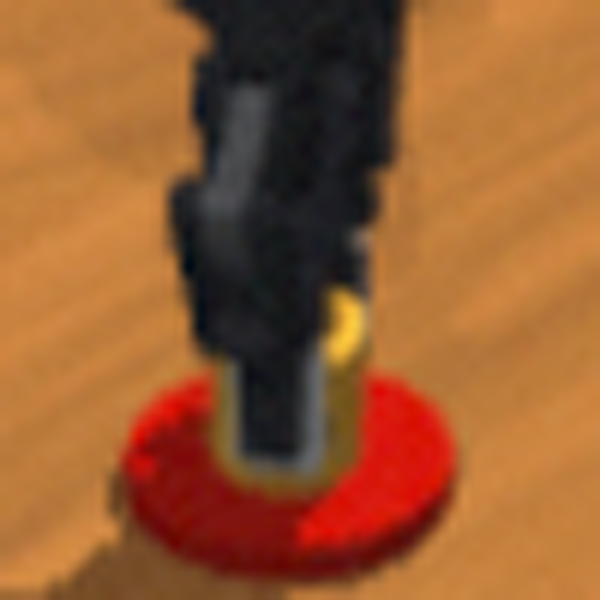

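Call:
arm_command(
  steps=[
    [[0.6,0,0,0,0],[1,0,0,0,0],[1,0,0,0,0],[1,0,0,0,0],[1,0,0,0,0]],
  ],
)

```text
time: 10.9
position: [0.4469, 0.1794, 0.026]
ee_rot: [0.685, 0.19, -0.676, 0.193]
force: [-0.3, 0.7, -0.5]
grip_width: 0.0857
```

```bash
python3 -c "
from h import *
to([.4442,.178,.15],122)
s=snapshot('scene');crop(s,205,125,70,60,11,'s14.png')
"
```

```text
t 10.9 pos [0.4469 0.1794 0.026 ] w 0.0857 F [-0.3  0.7 -0.5]
toolx [ 0.014 -0.001 -1.   ] y [ 0.522 -0.853  0.008] z [-0.853 -0.522 -0.012] yaz -58.6
units x,y,z: [-6.2   0.04  0.08]
turn about x deg -0.6 rows units /90: -0.006
```

View pics/s14.png

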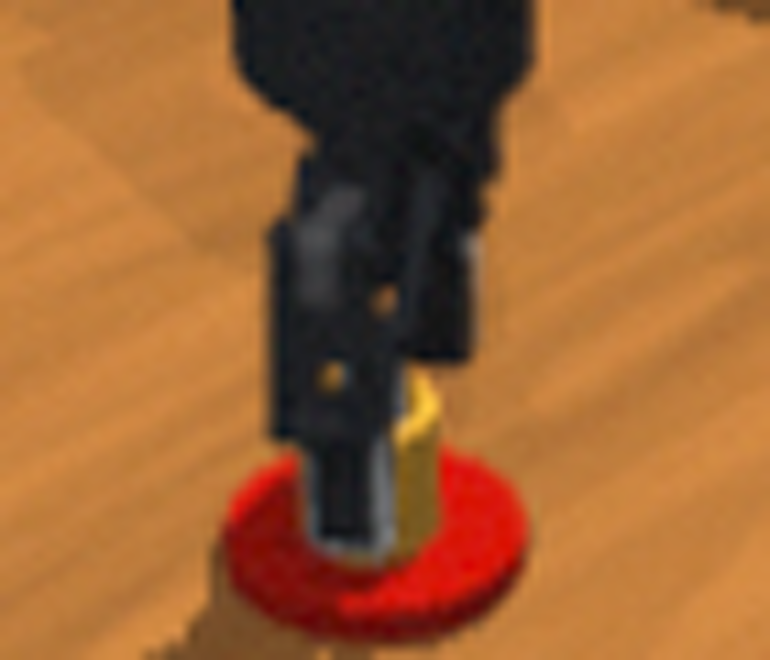

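Call:
arm_command(
  steps=[
    [[1,-0.6,0.01,-0.01,0],[1,-0.9,0.01,-0.01,0],[1,-1,0,0,0],[1,-1,0,0,0],[1,-1,0,0,0]],
  ],
)

```text
time: 11.45
position: [0.444, 0.1788, 0.1187]
ee_rot: [0.683, 0.19, -0.678, 0.193]
force: [0.2, -0.2, 0.0]
grip_width: 0.0855
```

Call:
arm_command(
  steps=[
    [[1,-1,0,0,0],[1,-1,0,0.3,0],[1,0,0,1,0],[1,0,0,1,0],[1,0,0,1,0]],
  ],
)

```text
time: 11.95
position: [0.3906, 0.1447, 0.1695]
ee_rot: [0.689, 0.19, -0.672, 0.194]
force: [0.4, 0.5, 1.1]
grip_width: 0.0852
```

```bash
python3 -c "
from h import *
to([.492,-.173,.2],122);print(robot.state()['joint_pos'].round(3))
s=snapshot('scene');crop(s,195,105,90,80,8,'s15.png')
"
```

```text
t 11.95 pos [0.3906 0.1447 0.1695] w 0.0852 F [0.4 0.5 1.1]
toolx [ 0.024  0.    -1.   ] y [ 0.523 -0.852  0.012] z [-0.852 -0.523 -0.02 ] yaz -58.5
units x,y,z: [-1.41 16.21  3.96]
turn about x deg -0.5 rows units /90: -0.005
[ 0.112 -0.269  2.253 -0.003  1.134  1.133]
```

View pics/s15.png

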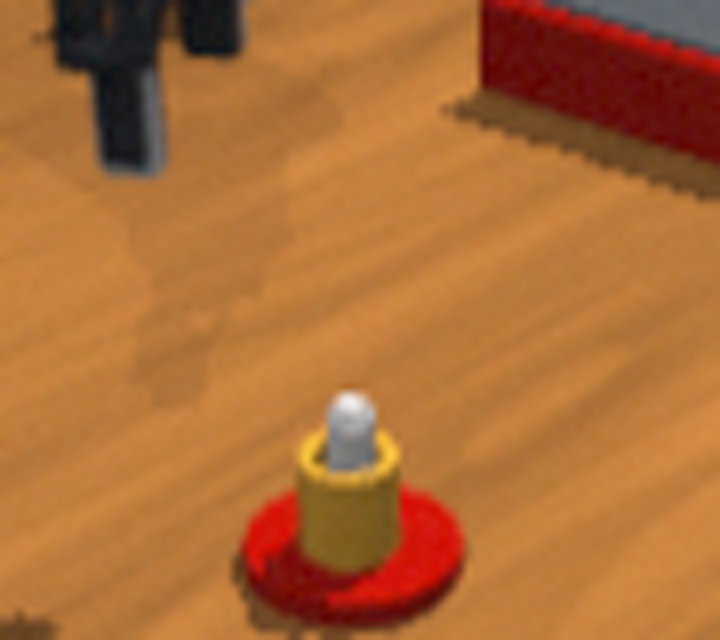

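Call:
arm_command(
  steps=[
    [[1,0,0,1,0],[1,0,0,1,0],[1,0,0,1,0],[1,0,0,1,0]],
  ],
)

```text
time: 12.4
position: [0.3197, 0.1015, 0.1702]
ee_rot: [0.689, 0.19, -0.671, 0.195]
force: [0.8, -0.5, 0.9]
grip_width: 0.0853
```

```bash
python3 -c "
from h import *
to([.492,-.173,.2],122);print(robot.state()['joint_pos'].round(3))
"
```

```text
t 12.4 pos [0.3197 0.1015 0.1702] w 0.0853 F [ 0.8 -0.5  0.9]
toolx [ 0.026 -0.    -1.   ] y [ 0.524 -0.852  0.014] z [-0.851 -0.524 -0.022] yaz -58.4
units x,y,z: [-1.26 16.22 -0.17]
turn about x deg -0.4 rows units /90: -0.004
[ 2.000e-03 -5.240e-01  2.424e+00 -0.000e+00  1.216e+00  1.021e+00]
```

Call:
arm_command(
  steps=[
    [[1,-0.1,1,0,0],[1,-0.1,1,0,0],[1,-0.1,1,0,0],[1,-0.1,1,0,0],[1,0,1,0,0]],
  ],
)

```text
time: 12.9
position: [0.3721, 0.0146, 0.1831]
ee_rot: [0.692, 0.19, -0.668, 0.197]
force: [0.4, -0.2, 0.0]
grip_width: 0.0852
```

Call:
arm_command(
  steps=[
    [[1,0,1,0,0],[1,0,1,0,0],[1,0,1,0,0],[1,0,1,0,0],[1,0,1,0,0]],
  ],
)

```text
time: 13.4
position: [0.4286, -0.0746, 0.189]
ee_rot: [0.694, 0.188, -0.667, 0.198]
force: [-0.5, -1.2, -0.2]
grip_width: 0.0853
```

```bash
python3 -c "
from h import *
to([.4896,-.1755,.16],122);print(robot.state()['joint_pos'].round(3))
"
```

```text
t 13.4 pos [ 0.4286 -0.0746  0.189 ] w 0.0853 F [-0.5 -1.2 -0.2]
toolx [ 0.04  -0.002 -0.999] y [ 0.525 -0.851  0.023] z [-0.85  -0.525 -0.033] yaz -58.3
units x,y,z: [1.58 5.86 0.1 ]
turn about x deg -0.3 rows units /90: -0.004
[-0.415 -0.254  2.204  0.016  1.154  0.597]
```

Call:
arm_command(
  steps=[
    [[1,0,1,0,0],[1,0.1,1,0,0],[1,0.3,1,0,0],[1,0.3,1,0.05,0],[1,0.3,1,0.05,0]],
  ],
)

```text
time: 13.9
position: [0.4851, -0.1655, 0.1756]
ee_rot: [0.696, 0.186, -0.665, 0.199]
force: [0.2, 0.9, -0.0]
grip_width: 0.0857
```

Call:
arm_command(
  steps=[
    [[1,0,0.3,0,0],[1,0,0,0,0]],
  ],
)

```text
time: 14.1
position: [0.4892, -0.1723, 0.1761]
ee_rot: [0.696, 0.186, -0.665, 0.198]
force: [0.2, -0.4, 0.4]
grip_width: 0.0855
```

```bash
python3 -c "
from h import *
to([.4896,-.1755,.1],122)
s=snapshot('scene');crop(s,90,160,100,75,8,'s16.png')
"
```

```text
t 14.1 pos [ 0.4892 -0.1723  0.1761] w 0.0855 F [ 0.2 -0.4  0.4]
toolx [ 0.047 -0.005 -0.999] y [ 0.522 -0.852  0.029] z [-0.852 -0.523 -0.038] yaz -58.5
units x,y,z: [3.8  0.04 0.21]
turn about x deg -0.5 rows units /90: -0.006
```

View pics/s16.png

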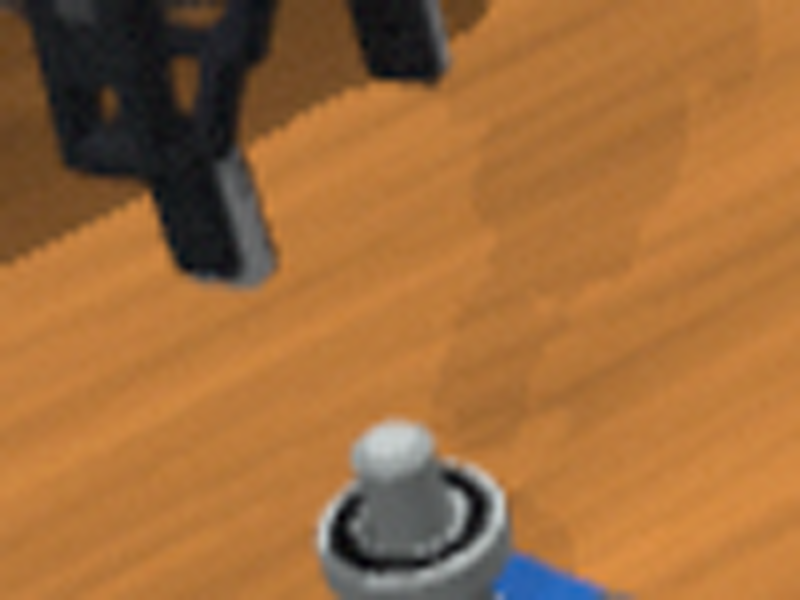

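Call:
arm_command(
  steps=[
    [[1,0.5,-0.02,0.1,0],[1,0.9,-0.02,0.1,0],[1,0.9,-0.02,0.1,0],[1,0.9,-0.02,0.06,0],[1,0,0,0,0]],
  ],
)

```text
time: 14.65
position: [0.4835, -0.1709, 0.1099]
ee_rot: [0.696, 0.187, -0.664, 0.2]
force: [-0.7, -0.0, -1.2]
grip_width: 0.0853
```

```bash
python3 -c "
from h import *
to([.4896,-.1755,.045],122)
s=snapshot('scene');crop(s,90,160,100,75,8,'s17.png')
"
```

```text
t 14.65 pos [ 0.4835 -0.1709  0.1099] w 0.0853 F [-0.7 -0.  -1.2]
toolx [ 0.049 -0.005 -0.999] y [ 0.525 -0.85   0.03 ] z [-0.849 -0.526 -0.039] yaz -58.3
units x,y,z: [ 3.26  0.26 -0.01]
turn about x deg -0.3 rows units /90: -0.003
```

View pics/s17.png

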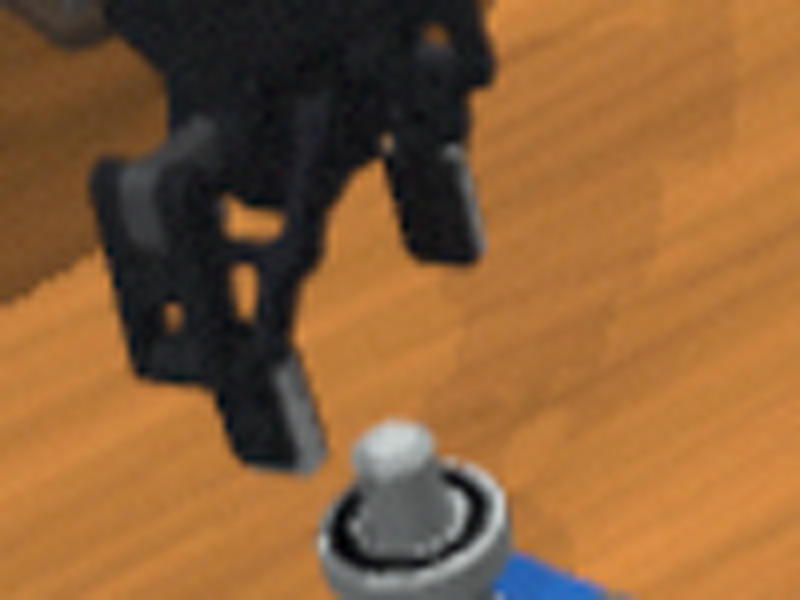

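Call:
arm_command(
  steps=[
    [[1,0.1,0.28,-0.02,0],[1,0.4,0.05,0.03,0],[1,0.6,0,0.03,0],[1,0.3,0,0.02,0],[1,0,0,0,0]],
  ],
)

```text
time: 15.2
position: [0.4904, -0.1787, 0.0847]
ee_rot: [0.698, 0.185, -0.662, 0.202]
force: [0.2, -0.4, 0.8]
grip_width: 0.0853
```

```bash
python3 -c "
from h import *
to([.4905,-.1755,.045],122)
s=snapshot('scene');crop(s,90,160,100,75,8,'s18.png')
"
```

```text
t 15.2 pos [ 0.4904 -0.1787  0.0847] w 0.0853 F [ 0.2 -0.4  0.8]
toolx [ 0.056 -0.009 -0.998] y [ 0.526 -0.85   0.037] z [-0.849 -0.527 -0.043] yaz -58.2
units x,y,z: [ 1.98 -0.21 -0.  ]
turn about x deg -0.2 rows units /90: -0.003
```

View pics/s18.png

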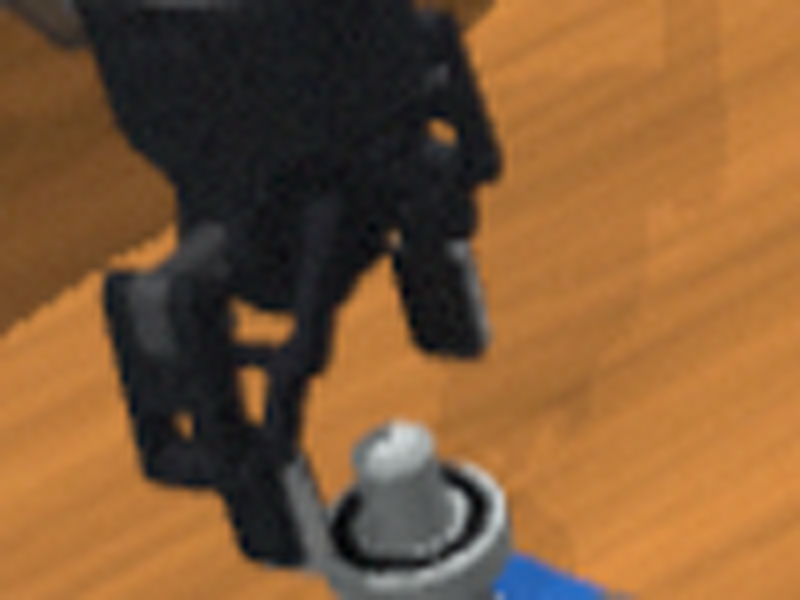

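Call:
arm_command(
  steps=[
    [[1,0.1,-0.16,-0.16,0],[1,0.5,-0.02,0.03,0],[1,0.6,-0.02,0.03,0],[1,0.5,-0.01,0.02,0],[1,0,0,0,0]],
  ],
)

```text
time: 15.75
position: [0.4918, -0.1743, 0.0484]
ee_rot: [0.698, 0.185, -0.661, 0.203]
force: [-0.6, 0.0, 0.0]
grip_width: 0.0855
```

```bash
python3 -c "
from h import *
to([.492,-.1745,.045],122)
s=snapshot('scene');crop(s,90,160,100,75,8,'s19.png')
"
```

```text
t 15.75 pos [ 0.4918 -0.1743  0.0484] w 0.0855 F [-0.6  0.   0. ]
toolx [ 0.057 -0.01  -0.998] y [ 0.526 -0.849  0.038] z [-0.848 -0.528 -0.043] yaz -58.2
units x,y,z: [0.17 0.01 0.01]
turn about x deg -0.2 rows units /90: -0.002
```

View pics/s19.png

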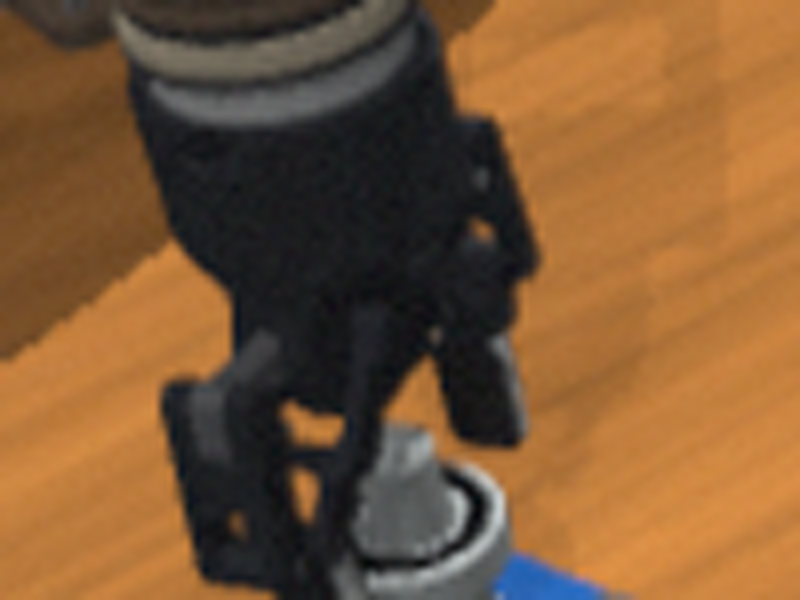

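Call:
arm_command(
  steps=[
    [[1,0.25,-0.01,0.01,0],[1,0.05,0,0,0],[0,0,0,0,0],[0,0,0,0,0],[0,0,0,0,0]],
  ],
  squeeze=40,
)

```text
time: 16.3
position: [0.4931, -0.1751, 0.0436]
ee_rot: [0.699, 0.184, -0.661, 0.203]
force: [-0.4, 1.0, 0.6]
grip_width: 0.0512
```

Call:
arm_command(
  steps=[
    [[0,0,0,0,0],[0,0,0,0,0]],
  ],
)

```text
time: 16.5
position: [0.493, -0.175, 0.0437]
ee_rot: [0.699, 0.184, -0.661, 0.203]
force: [-0.5, -0.7, -0.4]
grip_width: 0.0511
```

```bash
python3 -c "
from h import *
to([.492,-.1745,.15],122)
s=snapshot('scene');crop(s,90,160,100,75,8,'s20.png')
"
```

```text
t 16.5 pos [ 0.493  -0.175   0.0437] w 0.0511 F [-0.5 -0.7 -0.4]
toolx [ 0.059 -0.011 -0.998] y [ 0.526 -0.849  0.041] z [-0.848 -0.528 -0.044] yaz -58.2
units x,y,z: [-5.31  0.17 -0.21]
turn about x deg -0.2 rows units /90: -0.003
```

View pics/s20.png

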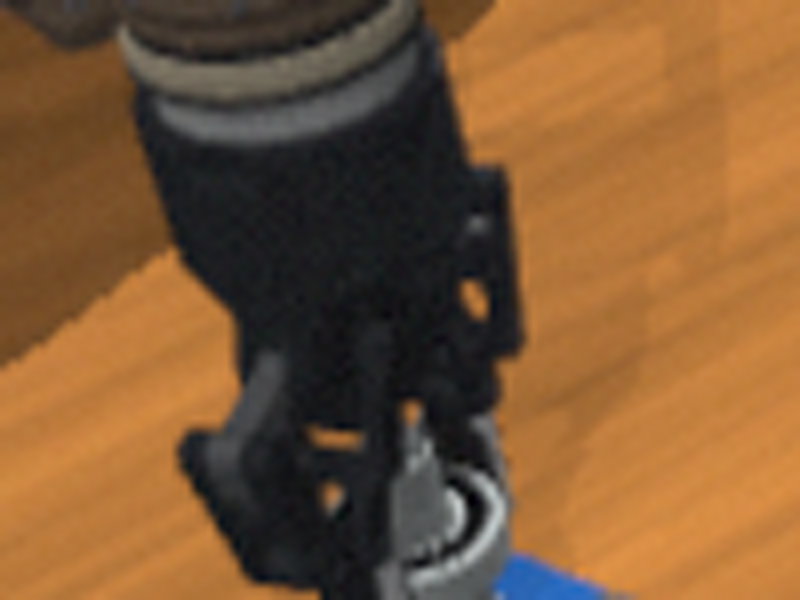

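Call:
arm_command(
  steps=[
    [[0,-0.4,0.02,-0.02,0],[0,-0.8,0.03,-0.03,0],[0,-0.9,0.03,-0.03,0],[0,-0.9,0.03,-0.03,0],[0,-0.9,0.03,-0.03,0]],
  ],
)

```text
time: 17.05
position: [0.4898, -0.1735, 0.1217]
ee_rot: [0.697, 0.186, -0.663, 0.201]
force: [-0.8, 0.0, -0.4]
grip_width: 0.0508
```

```bash
python3 -c "
from h import *
to([.492,-.1745,.15],122)
s=snapshot('scene');crop(s,90,140,100,75,8,'s21.png');t=snapshot('top');crop(t,290,210,90,65,8,'t21.png');
"
```

```text
t 17.05 pos [ 0.4898 -0.1735  0.1217] w 0.0508 F [-0.8  0.  -0.4]
toolx [ 0.053 -0.007 -0.999] y [ 0.526 -0.85   0.034] z [-0.849 -0.527 -0.041] yaz -58.2
units x,y,z: [-1.41  0.15 -0.13]
turn about x deg -0.2 rows units /90: -0.003
```

View pics/s21.png

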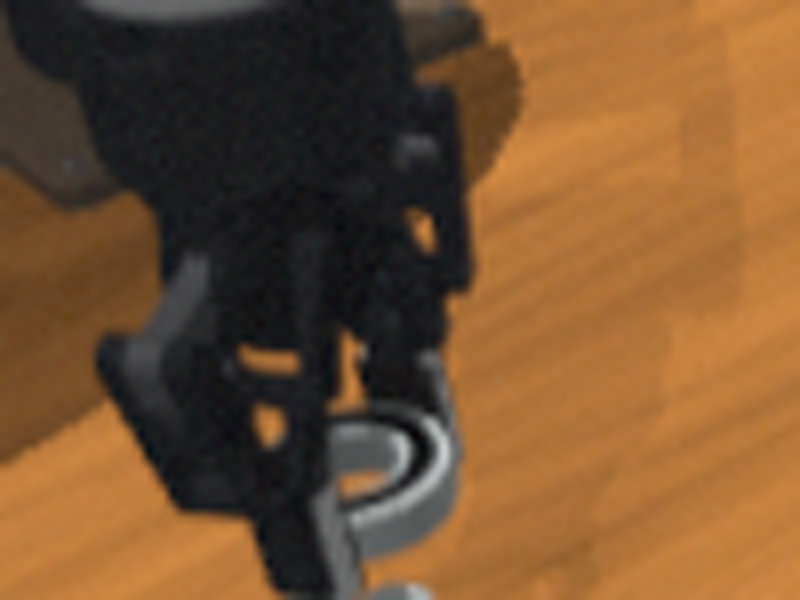

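View pics/t21.png

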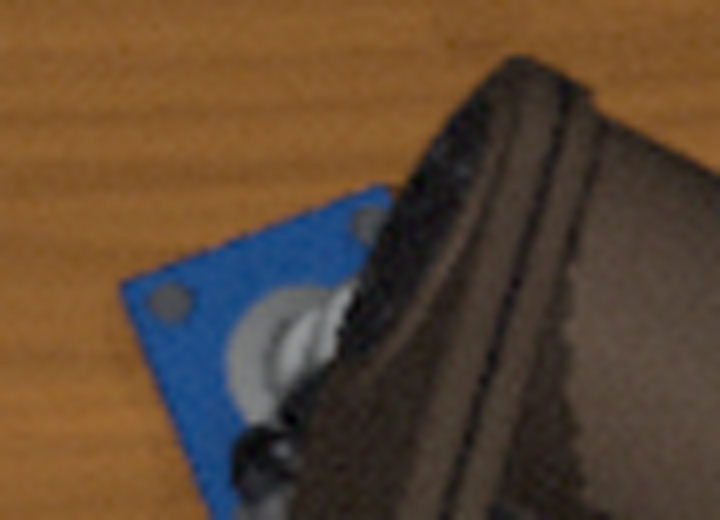

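Call:
arm_command(
  steps=[
    [[0,0,0.02,0.6,0],[0,0.1,0.02,0.6,0],[0,0.2,0,0,0],[0,0,0,0,0]],
  ],
  squeeze=20,
)

```text
time: 17.55
position: [0.4684, -0.1884, 0.1137]
ee_rot: [0.698, 0.186, -0.662, 0.202]
force: [0.3, -0.8, -1.1]
grip_width: 0.0508
```

```bash
python3 -c "
from h import *
to([.4701,-.1892,.0887],122)
s=snapshot('scene');crop(s,90,150,100,75,8,'s22.png')
"
```

```text
t 17.55 pos [ 0.4684 -0.1884  0.1137] w 0.0508 F [ 0.3 -0.8 -1.1]
toolx [ 0.054 -0.008 -0.998] y [ 0.526 -0.85   0.036] z [-0.849 -0.527 -0.042] yaz -58.3
units x,y,z: [1.25 0.03 0.  ]
turn about x deg -0.3 rows units /90: -0.003
```

View pics/s22.png

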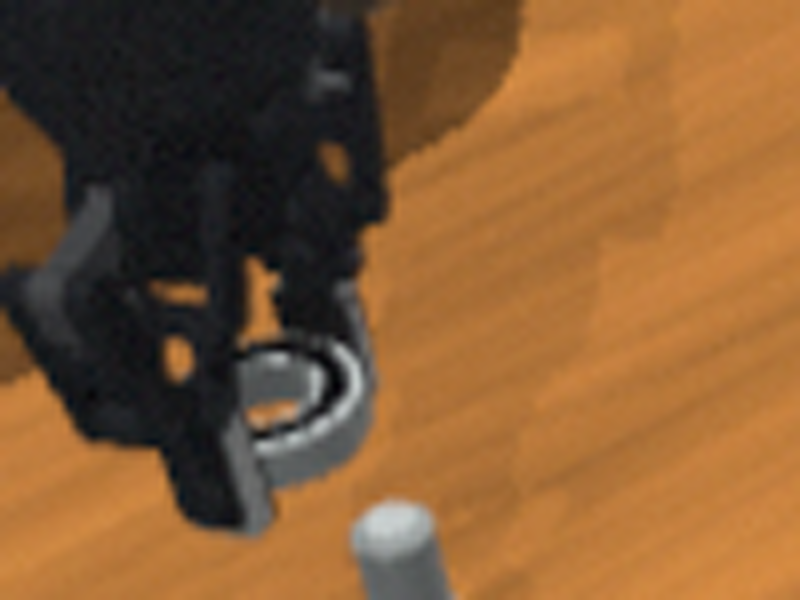

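Call:
arm_command(
  steps=[
    [[0,0.4,-0.01,0.02,0],[0,0.5,-0.01,0.02,0],[0,0.2,0,0,0],[0,0,0,0,0]],
  ],
)

```text
time: 18.0
position: [0.4683, -0.1881, 0.0883]
ee_rot: [0.697, 0.186, -0.663, 0.201]
force: [-0.3, -0.9, 0.6]
grip_width: 0.0509
```

```bash
python3 -c "
from h import *
to([.4701,-.1892,.08],122)
s=snapshot('scene');crop(s,90,150,100,75,8,'s23.png')
"
```

```text
t 18.0 pos [ 0.4683 -0.1881  0.0883] w 0.0509 F [-0.3 -0.9  0.6]
toolx [ 0.052 -0.007 -0.999] y [ 0.526 -0.85   0.033] z [-0.849 -0.527 -0.041] yaz -58.2
units x,y,z: [ 0.42  0.08 -0.03]
turn about x deg -0.2 rows units /90: -0.003
```

View pics/s23.png

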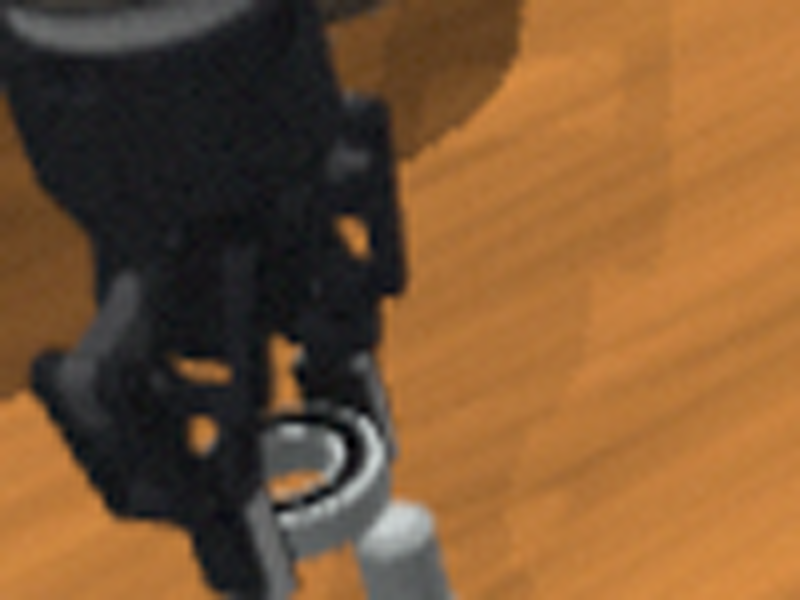

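Call:
arm_command(
  steps=[
    [[0,0,0.04,-0.06,0],[0,0.15,0,0,0],[0,0.15,0,0.01,0],[0,0.15,0,0.01,0]],
  ],
)

```text
time: 18.45
position: [0.4702, -0.1891, 0.0846]
ee_rot: [0.695, 0.188, -0.664, 0.202]
force: [-7.9, 2.8, 13.0]
grip_width: 0.0509
```

```bash
python3 -c "
from h import *
to([.4701,-.1892,.08],122)
s=snapshot('scene');crop(s,90,150,100,75,8,'s24.png')
"
```

```text
t 18.45 pos [ 0.4702 -0.1891  0.0846] w 0.0509 F [-7.9  2.8 13. ]
toolx [ 0.048 -0.007 -0.999] y [ 0.529 -0.848  0.031] z [-0.847 -0.53  -0.037] yaz -58.0
units x,y,z: [ 0.23 -0.01  0.02]
turn about x deg -0.0 rows units /90: -0.0
```

View pics/s24.png

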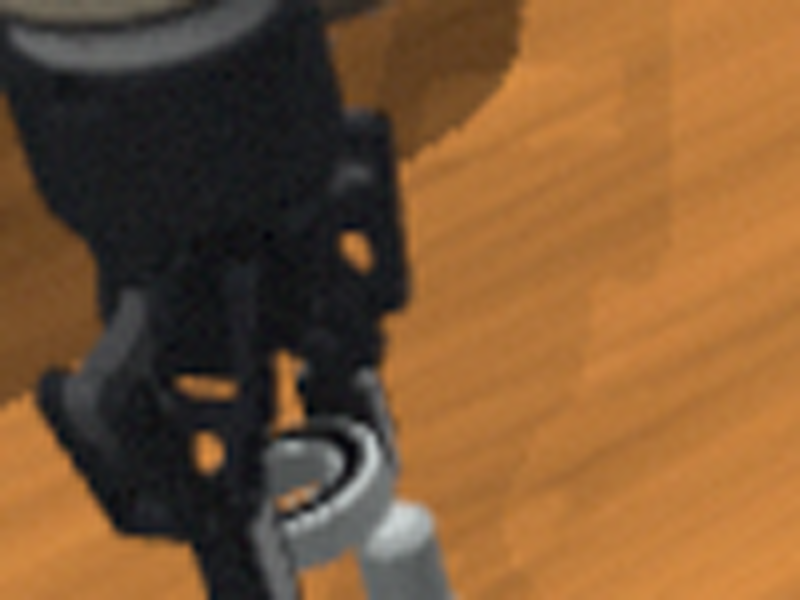

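Call:
arm_command(
  steps=[
    [[0,0.2,0,-0.01,0],[0,0.2,0,0,0],[0,0.2,0,0,0]],
  ],
)

```text
time: 18.8
position: [0.4704, -0.1897, 0.0794]
ee_rot: [0.693, 0.19, -0.666, 0.203]
force: [-7.5, 2.2, 10.8]
grip_width: 0.0512
```

```bash
python3 -c "
from h import *
to([.4701,-.1892,.08],122)
s=snapshot('scene');crop(s,90,150,100,75,8,'s25.png')
"
```

```text
t 18.8 pos [ 0.4704 -0.1897  0.0794] w 0.0512 F [-7.5  2.2 10.8]
toolx [ 0.042 -0.006 -0.999] y [ 0.533 -0.846  0.027] z [-0.845 -0.534 -0.032] yaz -57.8
units x,y,z: [-0.03 -0.03 -0.  ]
turn about x deg 0.2 rows units /90: 0.003
```

View pics/s25.png

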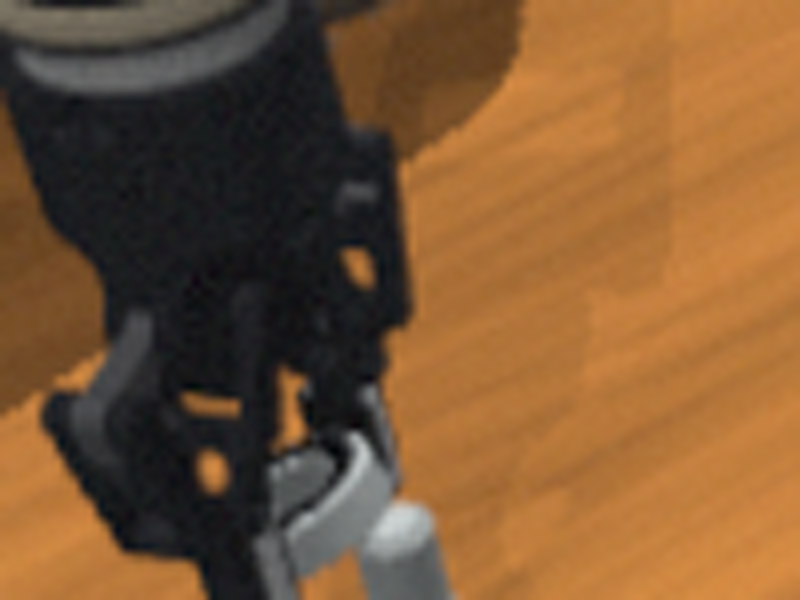

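```bash
cat > ov.py <<'E'
from h import *
from loc import circ
import sys
def axis_of(theta,R,base=None):
    # tool-down: axis starts at vertical, tilts toward +tool z by theta about tool y (theta in deg)
    yv=R[:,1]; z=np.array([0,0,1.]); up=z-yv*(z@yv); up/=np.linalg.norm(up)
    f=np.cross(yv,up); 
    if f@R[:,2]<0:f=-f
    a=np.radians(theta); return up*np.cos(a)+f*np.sin(a)
def overlay(s,roi,k,c,n,name,shift=(0,0)):
    u,v,w,h=roi; im=cv2.resize(s["img"][v:v+h,u:u+w],None,fx=k,fy=k,interpolation=cv2.INTER_CUBIC)
    for off,r,col in((.0075,.026,(0,255,0)),(.0075,.0125,(0,255,0)),(-.0075,.026,(255,0,255))):
        p=proj(s,circ(c+off*n,r,0,n))+shift-[u,v]; p=((p+.5)*k).round().astype(np.int32)
        cv2.polylines(im,[p.reshape(-1,1,2)],True,col,1)
    return im
E
python3 - <<'E'
from ov import *
st=robot.state();R=Ro.from_quat(st["ee_rot"]).as_matrix()
s=snapshot("scene")
g=st["position"]-.0187*R[:,0]
ims=[overlay(s,(112,193,40,40),9,g,axis_of(t,R),'',shift=(0,0)) for t in(20,25,30,35)]
cv2.imwrite("pics/ov1.png",np.vstack([np.hstack(ims[:2]),np.hstack(ims[2:])])[:, :])
E
```

```text
(no output)
```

View pics/ov1.png

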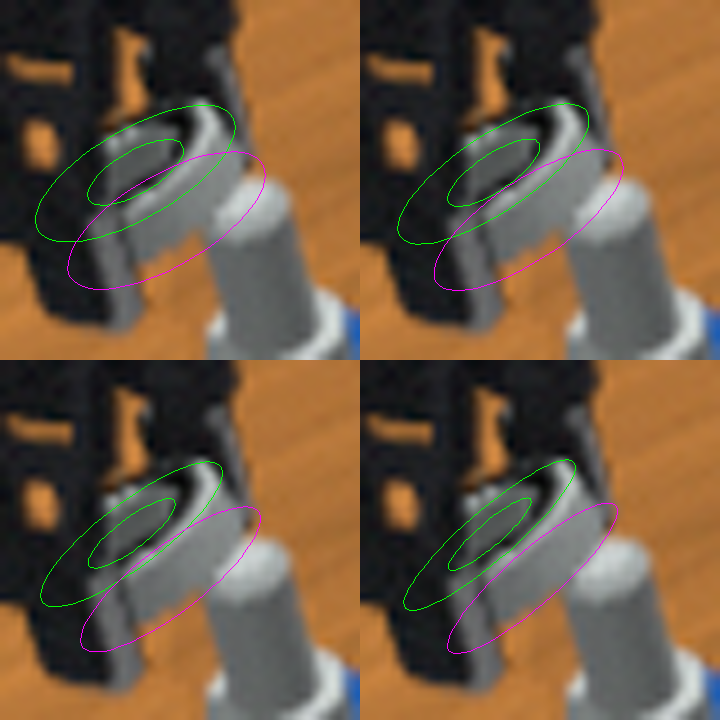

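Call:
arm_command(
  steps=[
    [[0,0.2,0,0,0],[0,0.15,0,0,0]],
  ],
)

```text
time: 19.1
position: [0.4708, -0.19, 0.0766]
ee_rot: [0.692, 0.191, -0.666, 0.203]
force: [-6.7, 2.7, 9.2]
grip_width: 0.0509
```

Run:
```python
from ov import *
to([.4701,-.1892,.08],122)
st=robot.state();R=Ro.from_quat(st["ee_rot"]).as_matrix()
s=snapshot("scene")
g=st["position"]-.0187*R[:,0]
ims=[overlay(s,(112,193,40,40),9,g,axis_of(t,R),'',shift=(-1.2,-.7)) for t in(25,30,35)]
ims.append(cv2.resize(s["img"][193:233,112:152],None,fx=9,fy=9,interpolation=cv2.INTER_CUBIC))
cv2.imwrite("pics/ov2.png",np.vstack([np.hstack(ims[:2]),np.hstack(ims[2:])])[:, :])
```

```text
t 19.1 pos [ 0.4708 -0.19    0.0766] w 0.0509 F [-6.7  2.7  9.2]
toolx [ 0.039 -0.005 -0.999] y [ 0.535 -0.844  0.025] z [-0.844 -0.536 -0.03 ] yaz -57.6
units x,y,z: [-0.17 -0.05  0.  ]
turn about x deg 0.4 rows units /90: 0.004
```

View pics/ov2.png

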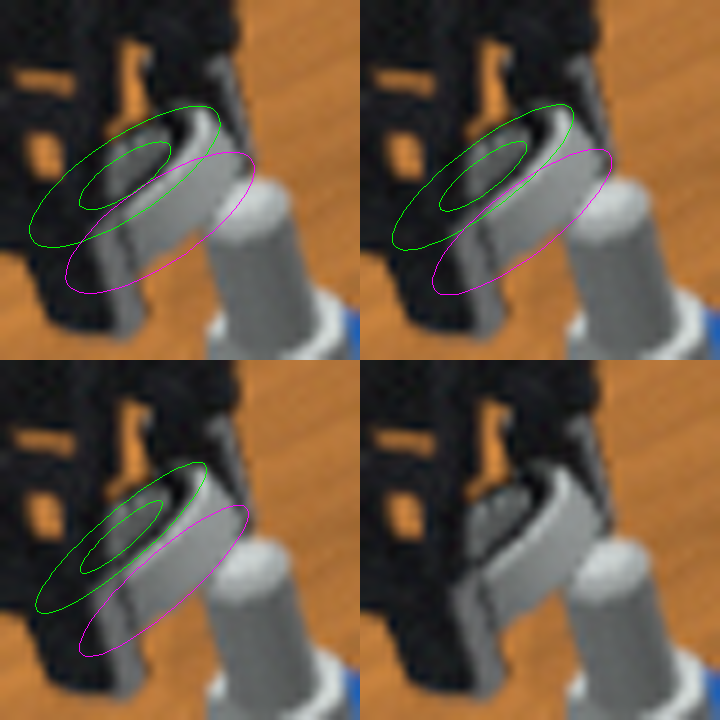

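```bash
cat > fitb.py <<'E'
from ov import *
from scipy.ndimage import map_coordinates
def score_fit(s,g,R,roi,ths=range(10,46,2),rng=3,show=5):
    im=s["img"].astype(float).mean(2); k=4
    big=cv2.GaussianBlur(cv2.resize(s["img"],None,fx=k,fy=k,interpolation=cv2.INTER_CUBIC).astype(np.float32),(0,0),2)
    gx=np.stack([cv2.Sobel(big[...,i],cv2.CV_32F,1,0) for i in range(3)]);gy=np.stack([cv2.Sobel(big[...,i],cv2.CV_32F,0,1) for i in range(3)])
    out=[]
    for th in ths:
        n=axis_of(th,R); P=[]
        for off,r in((.0075,.026),(-.0075,.026),(.0075,.0125)):
            p=proj(s,circ(g+off*n,r,0,n)); d=np.roll(p,-1,0)-np.roll(p,1,0); nn=np.c_[-d[:,1],d[:,0]]; nn/=np.linalg.norm(nn,axis=1)[:,None]
            P.append((p,nn))
        for du in np.arange(-rng,rng+.1,.25):
            for dv in np.arange(-rng,rng+.1,.25):
                tot=0;cnt=0
                for i,(p,nn) in enumerate(P):
                    q=p+[du,dv]; m=(q[:,0]>roi[0])&(q[:,0]<roi[2])&(q[:,1]>roi[1])&(q[:,1]<roi[3])
                    if i==1: m&=(p[:,1]>p[:,1].mean()) | (p[:,0]>p[:,0].max()-1) 
                    qq=(q[m]+.5)*k-.5
                    a=np.stack([np.abs(map_coordinates(gx[c],[qq[:,1],qq[:,0]],order=1)*nn[m,0]+map_coordinates(gy[c],[qq[:,1],qq[:,0]],order=1)*nn[m,1]) for c in range(3)]).max(0)
                    tot+=np.minimum(a,150).sum();cnt+=m.sum()
                out.append((tot/max(cnt,1),th,du,dv))
    out.sort(reverse=True)
    best={}
    for o in out:
        if o[1] not in best: best[o[1]]=o
    for o in list(best.values())[:show]: print([round(float(x),2) for x in o])
    return out[0]
E
python3 - <<'E'
from fitb import *
st=robot.state();R=Ro.from_quat(st["ee_rot"]).as_matrix()
s=snapshot("scene")
import pickle;pickle.dump((st,s),open("p1.pkl","wb"))
g=st["position"]-.0187*R[:,0]
print(score_fit(s,g,R,(125,200,140,222),show=9))
E
```

```text
[66.28, 44.0, -0.75, 3.0]
[62.98, 42.0, 0.25, 0.75]
[62.27, 32.0, -1.0, -1.5]
[61.57, 30.0, -2.25, -1.0]
[61.28, 28.0, -2.25, -1.25]
[61.24, 34.0, -0.25, 0.5]
[60.32, 40.0, 2.75, -1.5]
[59.45, 38.0, 2.5, -1.25]
[59.43, 36.0, 1.5, -0.75]
(np.float64(66.28293528039158), 44, np.float64(-0.75), np.float64(3.0))
```

Call:
arm_command(
  steps=[
    [[0,-0.5,0.02,0.1,0],[0,-0.9,0.02,0,0],[0,-1,0.02,-0.02,0],[0,-1,0.02,-0.02,0],[0,-1,0.02,-0.02,0]],
  ],
  squeeze=40,
)

```text
time: 19.7
position: [0.4669, -0.1912, 0.1671]
ee_rot: [0.691, 0.192, -0.667, 0.202]
force: [1.0, 0.6, -1.3]
grip_width: 0.0512
```

Run:
```python
from ov import *
to([.583,-.0616,.169],122.5)
st=robot.state();R=Ro.from_quat(st["ee_rot"]).as_matrix()
s=snapshot("scene");t=snapshot("top")
g=st["position"]-.0187*R[:,0]
u,v=proj(s,g)[0].round().astype(int)-20;print(u,v)
ims=[overlay(s,(u,v,40,40),9,g,axis_of(th,R),'',shift=(-1,-.7)) for th in(27,32,37)]
ims.append(cv2.resize(s["img"][v:v+40,u:u+40],None,fx=9,fy=9,interpolation=cv2.INTER_CUBIC))
cv2.imwrite("pics/ov3.png",np.vstack([np.hstack(ims[:2]),np.hstack(ims[2:])])[:, :])
u,v=proj(t,g)[0].round().astype(int)-30;crop(t,u,v,60,60,9,'t30.png')
```

```text
t 19.7 pos [ 0.4669 -0.1912  0.1671] w 0.0512 F [ 1.   0.6 -1.3]
toolx [ 0.038 -0.004 -0.999] y [ 0.535 -0.844  0.024] z [-0.844 -0.536 -0.029] yaz -57.6
units x,y,z: [ 0.09 -2.36 -8.37]
turn about x deg -0.1 rows units /90: -0.002
97 162
```

View pics/ov3.png

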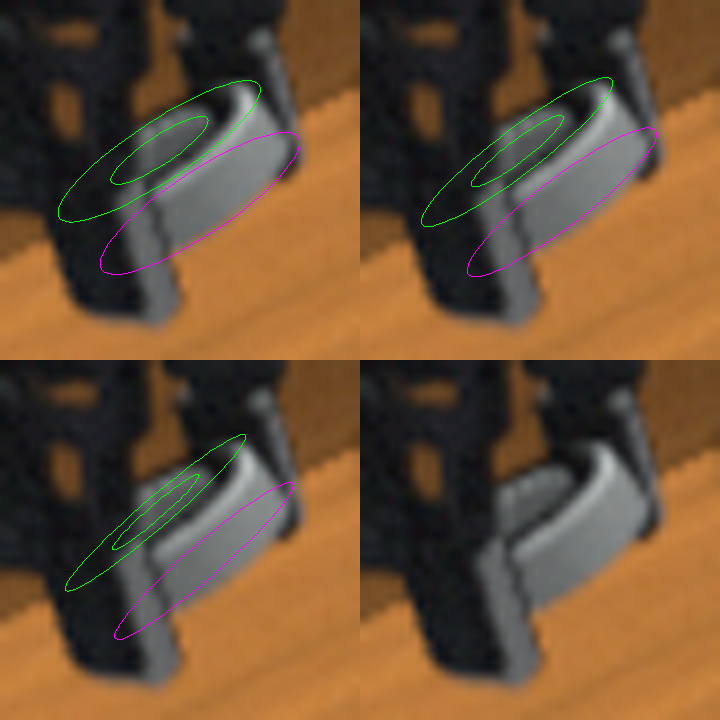

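View pics/t30.png

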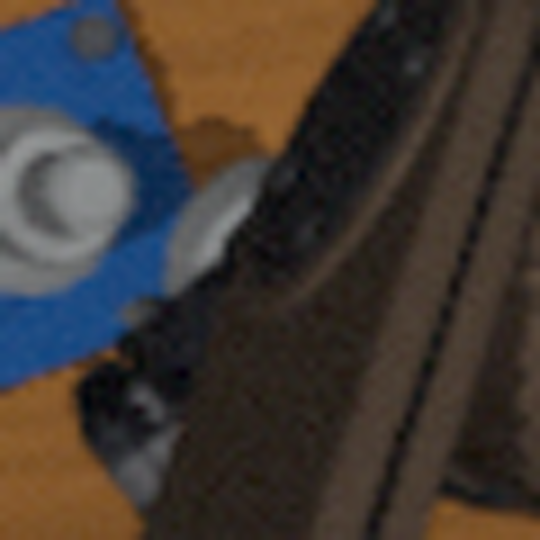

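Call:
arm_command(
  steps=[
    [[0,-0.1,-0.2,-0.6,0],[0,-0.2,-0.26,-0.9,0],[0,-0.1,-0.26,-0.9,0],[0,0,-0.26,-0.9,0],[0,0,-0.26,-0.9,0]],
  ],
)

```text
time: 20.3
position: [0.5268, -0.1224, 0.1753]
ee_rot: [0.692, 0.19, -0.667, 0.201]
force: [0.7, -1.0, -1.2]
grip_width: 0.0508
```

Call:
arm_command(
  steps=[
    [[0,0,-0.26,-0.9,0],[0,0,-0.26,-0.9,0],[0,0,-0.26,-0.9,0],[0,0,-0.2,-0.6,0],[0,0,0,0,0]],
  ],
)

```text
time: 20.8
position: [0.5735, -0.0619, 0.1691]
ee_rot: [0.689, 0.194, -0.669, 0.2]
force: [0.9, 0.4, -0.6]
grip_width: 0.0509
```

Run:
```python
from ov import *
to([.581,-.0634,.169],122.5)
st=robot.state();R=Ro.from_quat(st["ee_rot"]).as_matrix()
s=snapshot("scene");t=snapshot("top")
import pickle;pickle.dump((st,s,t),open("p2.pkl","wb"))
g=st["position"]-.0187*R[:,0]
u,v=proj(s,g)[0].round().astype(int)-20;print(u,v)
ims=[overlay(s,(u,v,40,40),9,g,axis_of(th,R),'',shift=(-1,-.7)) for th in(23,28,33)]
ims.append(cv2.resize(s["img"][v:v+40,u:u+40],None,fx=9,fy=9,interpolation=cv2.INTER_CUBIC))
cv2.imwrite("pics/ov4.png",np.vstack([np.hstack(ims[:2]),np.hstack(ims[2:])])[:, :])
u,v=proj(t,g)[0].round().astype(int)-40;crop(t,u,v,90,90,7,'t31.png');crop(s,150,130,130,110,6,'s31.png')
```

```text
t 20.8 pos [ 0.5735 -0.0619  0.1691] w 0.0509 F [ 0.9  0.4 -0.6]
toolx [ 0.03  0.   -1.  ] y [ 0.535 -0.845  0.016] z [-0.845 -0.535 -0.025] yaz -57.7
units x,y,z: [ 0.02  0.26 -0.28]
turn about x deg -0.2 rows units /90: -0.002
180 156
```

View pics/ov4.png

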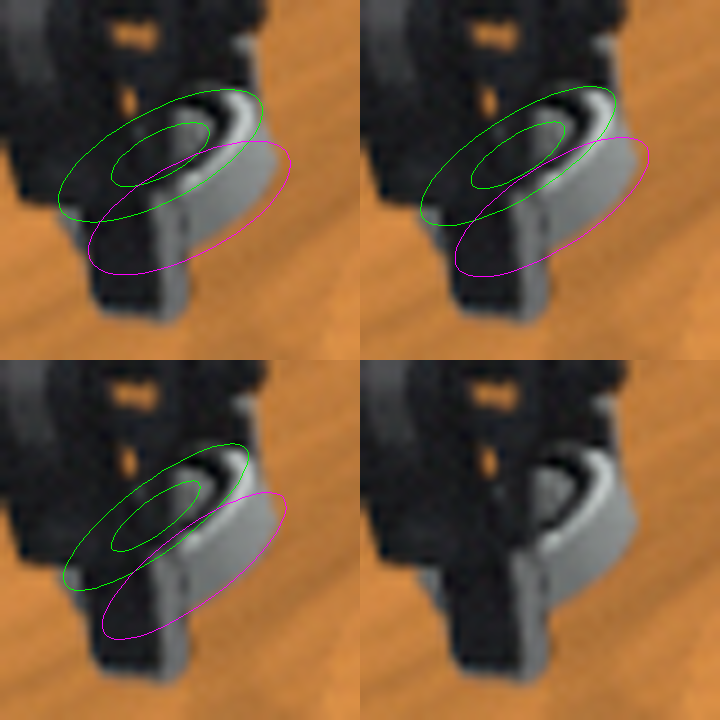

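View pics/t31.png

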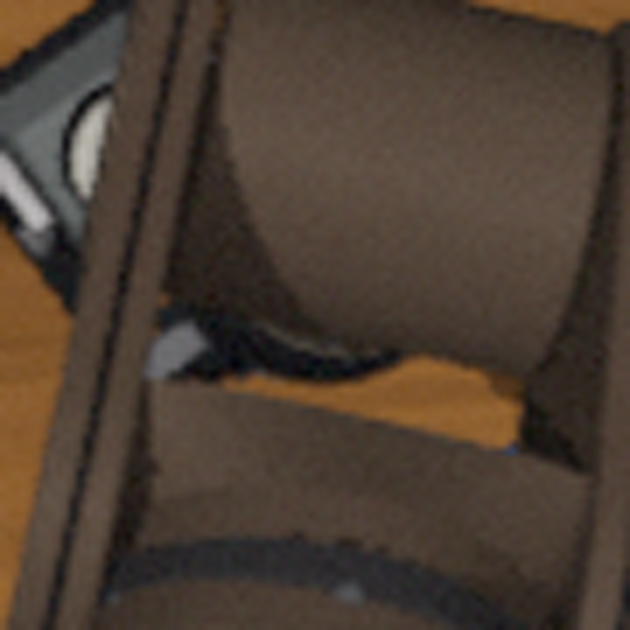

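View pics/s31.png

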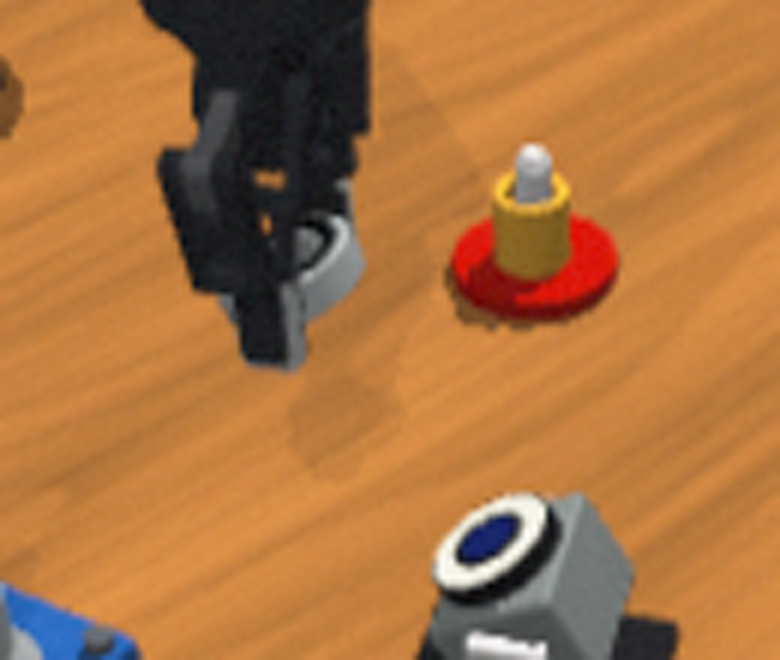

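```bash
cat > sil.py <<'E'
from ov import *
def sil(s,g,R,wins,ths,rng=3.,step=.25,dy=0,show=8,az=0):
    k=4; big=cv2.resize(s["img"],None,fx=k,fy=k,interpolation=cv2.INTER_LINEAR).astype(float)
    # soft woodness
    d=np.clip((big[...,2]-big[...,0]-20)/(80),0,1)
    out=[]
    x0,y0=min(w[0] for w in wins)-1,min(w[1] for w in wins)-1;x1,y1=max(w[2] for w in wins)+1,max(w[3] for w in wins)+1
    M=np.zeros((int((y1-y0)*k),int((x1-x0)*k)),bool)
    for w in wins: M[int((w[1]-y0)*k):int((w[3]-y0)*k),int((w[0]-x0)*k):int((w[2]-x0)*k)]=True
    D=d[int(y0*k):int(y0*k)+M.shape[0],int(x0*k):int(x0*k)+M.shape[1]]
    for th in ths:
        n=axis_of(th,R)
        p=np.vstack([proj(s,circ(g+o*n,.026,0,n)) for o in(.0075,-.0075)])
        for du in np.arange(-rng,rng+.1,step):
            for dv in np.arange(-rng,rng+.1,step):
                q=((p+[du,dv]-[x0,y0]+.5)*k-.5)
                h=cv2.convexHull((q*16).round().astype(np.int32).reshape(-1,1,2))
                im=np.zeros(M.shape,np.uint8);cv2.fillConvexPoly(im,h,1,cv2.LINE_8,4)
                e=np.abs((1-D)-im)[M].sum()/k/k; out.append((e,th,du,dv))
    out.sort(); best={}
    for o in out: best.setdefault(o[1],o)
    for o in list(best.values())[:show]: print([round(float(x),2) for x in o])
    return out[0]
E
python3 - <<'E'
from sil import *
import pickle
st,s,t=pickle.load(open("p2.pkl","rb"))
R=Ro.from_quat(st["ee_rot"]).as_matrix();g=st["position"]-.0187*R[:,0]
u,v=180,156
W=lambda a,b,c,d:(u+a/9,v+b/9,u+c/9,v+d/9)
w=[W(192,120,320,300),W(20,195,84,300)]
b=sil(s,g,R,w,range(14,44,2))
im=overlay(s,(u,v,40,40),14,g,axis_of(b[1],R),'',shift=b[2:]);cv2.imwrite("pics/ov5.png",im)
E
```

```text
[12.34, 22.0, -2.0, -1.25]
[12.39, 20.0, -2.25, -1.5]
[12.42, 18.0, -2.25, -1.75]
[12.7, 24.0, -2.0, -1.0]
[12.82, 16.0, -2.25, -2.0]
[13.03, 26.0, -1.75, -0.75]
[13.09, 14.0, -2.5, -2.25]
[13.7, 28.0, -1.75, -0.75]
```

View pics/ov5.png

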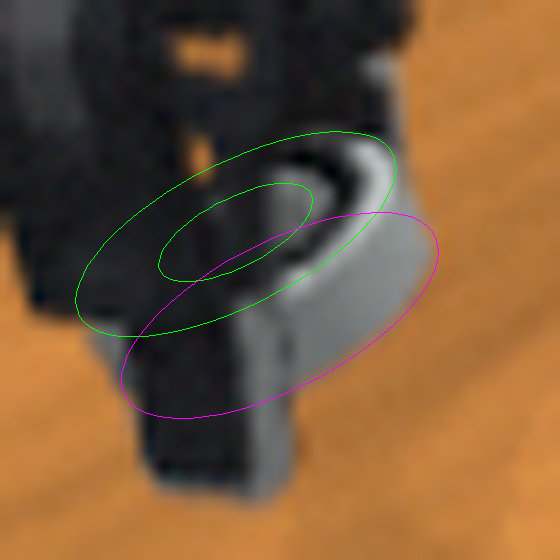

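```bash
python3 -c "
from h import *
print(robot.state()['joint_pos'].round(3))"
```

```text
[-0.289  0.114  1.896  0.009  1.104  0.714]
```

Call:
arm_command(
  steps=[
    [[0,0,0,0,0.09],[0,0,0,0,0.09],[0,0,0,0,0.09],[0,0,0,0,0.09],[0,0,0,0,0.09]],
  ],
)

```text
time: 21.4
position: [0.5697, -0.0663, 0.1678]
ee_rot: [0.714, -0.062, -0.695, -0.062]
force: [1.2, 0.0, -2.0]
grip_width: 0.0507
```

Call:
arm_command(
  steps=[
    [[0,0,0,0,0.09],[0,0,0,0,0.09],[0,0,0,0,0.09],[0,0,0,0,0.09],[0,0,0,0,0]],
  ],
)

```text
time: 21.9
position: [0.5667, -0.0705, 0.1671]
ee_rot: [0.663, -0.264, -0.647, -0.269]
force: [-0.5, -0.7, -0.9]
grip_width: 0.0512
```

Run:
```python
from ov import *
to([.581,-.0634,.169],122.5);print(robot.state()['joint_pos'].round(3))
st=robot.state();R=Ro.from_quat(st["ee_rot"]).as_matrix()
s=snapshot("scene");t=snapshot("top")
import pickle;pickle.dump((st,s,t),open("p3.pkl","wb"))
g=st["position"]-.0187*R[:,0]
u,v=proj(s,g)[0].round().astype(int)-20;print(u,v)
ims=[overlay(s,(u,v,40,40),9,g,axis_of(th,R),'',shift=(0,0)) for th in(22,27,32)]
ims.append(cv2.resize(s["img"][v:v+40,u:u+40],None,fx=9,fy=9,interpolation=cv2.INTER_CUBIC))
cv2.imwrite("pics/ov6.png",np.vstack([np.hstack(ims[:2]),np.hstack(ims[2:])])[:, :])
```

```text
t 21.9 pos [ 0.5667 -0.0705  0.1671] w 0.0512 F [-0.5 -0.7 -0.9]
toolx [ 0.024 -0.002 -1.   ] y [-0.697 -0.717 -0.015] z [-0.716  0.697 -0.019] yaz -134.2
units x,y,z: [-0.08 -0.76 -0.27]
turn about x deg -76.7 rows units /90: -0.852
[-0.304  0.108  1.907  0.005  1.104  2.037]
175 157
```

View pics/ov6.png

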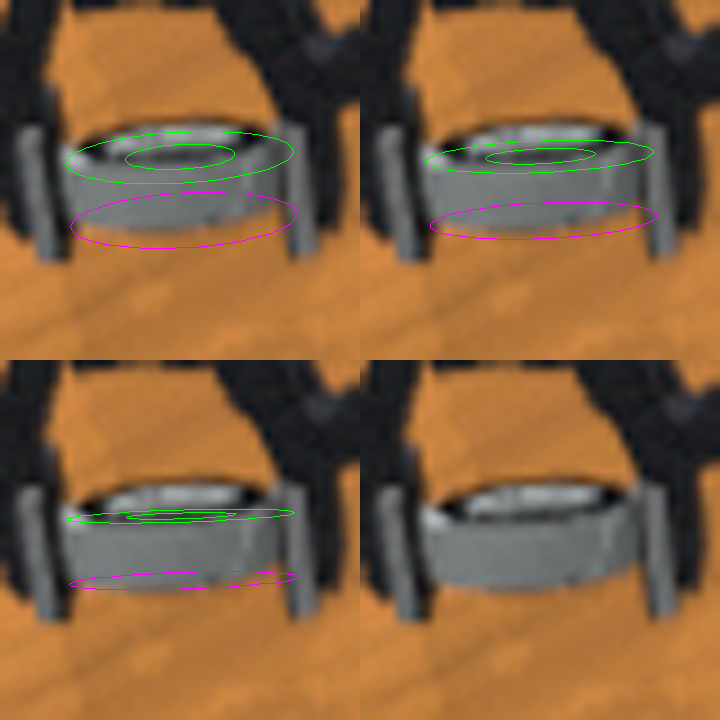

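Run:
```python
from sil import *
import pickle
st,s,t=pickle.load(open("p3.pkl","rb"))
R=Ro.from_quat(st["ee_rot"]).as_matrix();g=st["position"]-.0187*R[:,0]
u,v=175,157
W=lambda a,b,c,d:(u+a/9,v+b/9,u+c/9,v+d/9)
w=[W(90,95,265,270)]
b=sil(s,g,R,w,range(10,44,2),rng=2.5)
im=np.hstack([overlay(s,(u,v,40,40),9,g,axis_of(th,R),'',shift=b[2:]) for th in(b[1],)]);cv2.imwrite("pics/ov7.png",im)
```

```text
[14.24, 24.0, -1.25, -1.25]
[15.36, 26.0, -1.0, -1.25]
[20.02, 22.0, -2.5, -1.25]
[22.89, 28.0, -1.0, -1.25]
[30.93, 20.0, 2.25, -1.5]
[32.73, 42.0, -1.0, -1.0]
[35.48, 30.0, -0.75, -1.25]
[41.48, 18.0, 2.25, -1.25]
```

View pics/ov7.png

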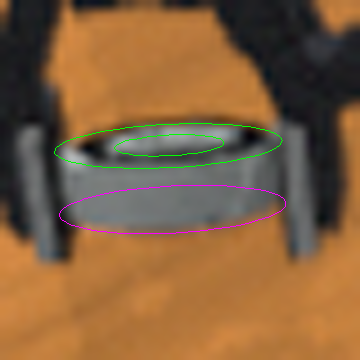

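Call:
arm_command(
  steps=[
    [[0,0,0.6,0.03,-0.09],[0,0,0.83,0.18,-0.09],[0,0,0.8,0.29,-0.09],[0,0,0.74,0.41,-0.09],[0,0,0.68,0.51,-0.09]],
  ],
)

```text
time: 22.5
position: [0.5067, -0.1263, 0.1659]
ee_rot: [0.716, -0.008, -0.698, -0.006]
force: [0.9, 0.1, -1.1]
grip_width: 0.051
```

Call:
arm_command(
  steps=[
    [[0,0,0.59,0.61,-0.09],[0,0,0.5,0.69,-0.09],[0,0,0.39,0.76,-0.09],[0,0,0.28,0.8,-0.09],[0,0,0,0,0]],
  ],
)

```text
time: 23.0
position: [0.4532, -0.1764, 0.165]
ee_rot: [0.686, 0.198, -0.669, 0.206]
force: [0.3, -0.1, -1.0]
grip_width: 0.0509
```

```bash
python3 -c "
from h import *
to([.4695,-.1895,.09],122.5)"
```

```text
t 23.0 pos [ 0.4532 -0.1764  0.165 ] w 0.0509 F [ 0.3 -0.1 -1. ]
toolx [ 0.025 -0.004 -1.   ] y [ 0.548 -0.836  0.017] z [-0.836 -0.548 -0.019] yaz -56.8
units x,y,z: [ 3.77  0.93 -0.25]
turn about x deg 0.7 rows units /90: 0.008
```

Call:
arm_command(
  steps=[
    [[0,0.4,0.5,-0.12,0],[0,0.9,0.45,-0.1,0],[0,0.9,0,0.02,0],[0,0.9,0,0.02,0],[0,0,0,0,0]],
  ],
  squeeze=20,
)

```text
time: 23.5
position: [0.4713, -0.1911, 0.1037]
ee_rot: [0.688, 0.194, -0.668, 0.204]
force: [-0.3, 1.1, -0.8]
grip_width: 0.0511
```

```bash
python3 -c "
from h import *
to([.4702,-.1897,.08],122.5)"
```

```text
t 23.5 pos [ 0.4713 -0.1911  0.1037] w 0.0511 F [-0.3  1.1 -0.8]
toolx [ 0.031 -0.006 -1.   ] y [ 0.54  -0.841  0.021] z [-0.841 -0.541 -0.023] yaz -57.3
units x,y,z: [ 1.18 -0.12  0.03]
turn about x deg 0.2 rows units /90: 0.003
```

Call:
arm_command(
  steps=[
    [[0,0.4,-0.06,0.02,0],[0,0.5,-0.03,0.02,0],[0,0.3,0,0,0],[0,0.1,0,0,0]],
  ],
)

```text
time: 23.9
position: [0.4725, -0.1904, 0.0786]
ee_rot: [0.69, 0.193, -0.667, 0.205]
force: [-2.1, 0.8, 4.8]
grip_width: 0.0511
```

```bash
python3 -c "
from h import *
to([.4702,-.1897,.075],122.5)"
```

```text
t 23.9 pos [ 0.4725 -0.1904  0.0786] w 0.0511 F [-2.1  0.8  4.8]
toolx [ 0.035 -0.008 -0.999] y [ 0.54  -0.841  0.025] z [-0.841 -0.54  -0.025] yaz -57.3
units x,y,z: [ 0.18 -0.1   0.08]
turn about x deg 0.2 rows units /90: 0.002
```

Call:
arm_command(
  steps=[
    [[0,0.2,0,0,0],[0,0.12,0,0,0]],
  ],
)

```text
time: 24.1
position: [0.473, -0.1905, 0.0756]
ee_rot: [0.689, 0.194, -0.668, 0.205]
force: [-7.8, 2.9, 11.9]
grip_width: 0.051
```

```bash
python3 -c "
from h import *
to([.4702,-.1897,.16],122.5)"
```

```text
t 24.1 pos [ 0.473  -0.1905  0.0756] w 0.051 F [-7.8  2.9 11.9]
toolx [ 0.033 -0.007 -0.999] y [ 0.541 -0.841  0.023] z [-0.841 -0.541 -0.024] yaz -57.3
units x,y,z: [-4.22 -0.01 -0.01]
turn about x deg 0.2 rows units /90: 0.003
```

Call:
arm_command(
  steps=[
    [[0,-0.5,0.02,0.1,0],[0,-0.9,0.02,0,0],[0,-1,0.02,-0.02,0],[0,-1,0.02,-0.02,0],[0,-1,0.02,-0.02,0]],
  ],
  squeeze=40,
)

```text
time: 24.6
position: [0.4694, -0.1919, 0.1663]
ee_rot: [0.688, 0.194, -0.668, 0.204]
force: [0.1, -1.5, -0.6]
grip_width: 0.0511
```

Call:
arm_command(
  steps=[
    [[0,-0.2,-0.27,-0.75,0],[0,-0.2,-0.34,-0.83,0.09],[0,0,-0.46,-0.75,0.09],[0,0,-0.57,-0.67,0.09],[0,0,-0.66,-0.57,0.09]],
  ],
)

```text
time: 25.1
position: [0.5227, -0.1228, 0.1849]
ee_rot: [0.723, -0.013, -0.691, -0.002]
force: [0.5, 0.8, -0.8]
grip_width: 0.0513
```

Call:
arm_command(
  steps=[
    [[0,0,-0.74,-0.46,0.09],[0,0,-0.8,-0.34,0.09],[0,0,-0.85,-0.2,0.09],[0,0,-0.87,-0.07,0.09],[0,0,0,0,0]],
  ],
)

```text
time: 25.6
position: [0.5629, -0.0606, 0.1895]
ee_rot: [0.694, -0.213, -0.654, -0.213]
force: [-0.5, 0.5, -2.1]
grip_width: 0.0511
```

```bash
cat > meas.py <<'E'
from sil import *
import pickle
to([.581,-.0634,.169],122.5)
st=robot.state();R=Ro.from_quat(st["ee_rot"]).as_matrix()
s=snapshot("scene"); pickle.dump((st,s),open("p4.pkl","wb"))
g=st["position"]-.0187*R[:,0]
u,v=proj(s,g)[0].round().astype(int)-20;print(u,v)
W=lambda a,b,c,d:(u+a/9,v+b/9,u+c/9,v+d/9)
b=sil(s,g,R,[W(95,95,260,270)],range(16,46,2),rng=2.5)
im=np.hstack([overlay(s,(u,v,40,40),9,g,axis_of(b[1],R),'',shift=b[2:]),cv2.resize(s["img"][v:v+40,u:u+40],None,fx=9,fy=9,interpolation=cv2.INTER_CUBIC)]);cv2.imwrite("pics/ov8.png",im)
E
python3 meas.py
```

```text
t 25.6 pos [ 0.5629 -0.0606  0.1895] w 0.0511 F [-0.5  0.5 -2.1]
toolx [ 0.053 -0.017 -0.998] y [-0.573 -0.819 -0.017] z [-0.818  0.573 -0.053] yaz -125.0
units x,y,z: [ 1.07 -0.39 -0.77]
turn about x deg -67.5 rows units /90: -0.75
176 146
[11.7, 38.0, 1.25, -1.5]
[12.65, 30.0, -1.0, -1.5]
[13.3, 28.0, 1.0, -1.75]
[15.67, 40.0, 2.25, -1.5]
[16.46, 36.0, -0.5, -1.25]
[21.35, 26.0, 2.25, -1.75]
[21.39, 32.0, -0.75, -1.5]
[26.09, 42.0, 2.25, -1.5]
```

View pics/ov8.png

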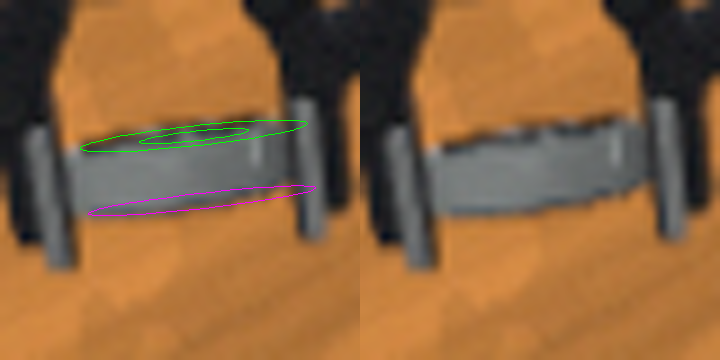

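Call:
arm_command(
  steps=[
    [[0,0.1,-0.1,-0.2,-0.09],[0,0.1,-0.1,-0.2,-0.09],[0,0.1,0,-0.2,-0.09],[0,0.1,0,-0.2,-0.09],[0,0.1,0,0,-0.09]],
  ],
)

```text
time: 26.15
position: [0.5789, -0.0678, 0.1818]
ee_rot: [0.724, 0.04, -0.686, 0.057]
force: [0.1, 0.2, -0.7]
grip_width: 0.051
```

Call:
arm_command(
  steps=[
    [[0,0,0,0,-0.09],[0,0,0,0,-0.09],[0,0,0,0,-0.09],[0,0,0,0,0]],
  ],
)

```text
time: 26.55
position: [0.5772, -0.0717, 0.182]
ee_rot: [0.693, 0.191, -0.661, 0.217]
force: [-0.3, 0.6, -0.6]
grip_width: 0.0512
```

```bash
python3 -c "
from h import *
to([.5836,-.0626,.1645],122.5)"
```

```text
t 26.55 pos [ 0.5772 -0.0717  0.182 ] w 0.0512 F [-0.3  0.6 -0.6]
toolx [ 0.054 -0.022 -0.998] y [ 0.551 -0.833  0.048] z [-0.833 -0.553 -0.032] yaz -56.5
units x,y,z: [ 0.88 -0.25 -0.49]
turn about x deg 1.0 rows units /90: 0.011
```

Call:
arm_command(
  steps=[
    [[0,0.3,-0.1,-0.2,0.01],[0,0.4,-0.1,-0.2,0],[0,0.2,-0.05,-0.1,0],[0,0,0,0,0]],
  ],
)

```text
time: 26.95
position: [0.5837, -0.0629, 0.1625]
ee_rot: [0.695, 0.183, -0.663, 0.209]
force: [-0.1, -0.1, -0.9]
grip_width: 0.051
```

Run:
```python
from ov import *
to([.5836,-.0626,.1645],122.5)
st=robot.state();R=Ro.from_quat(st["ee_rot"]).as_matrix()
s=snapshot("scene")
f=np.array([.5824,-.0622,.188]);n=np.array([.5*-.843,.5*-.537,.866])
u,v=proj(s,f)[0].round().astype(int)-22
im=overlay(s,(u,v,45,45),13,f,n,'',shift=(-1.1,0));cv2.imwrite("pics/ov9.png",im)
crop(s,150,120,130,110,6,'s33.png')
```

```text
t 26.95 pos [ 0.5837 -0.0629  0.1625] w 0.051 F [-0.1 -0.1 -0.9]
toolx [ 0.053 -0.022 -0.998] y [ 0.532 -0.846  0.047] z [-0.845 -0.533 -0.033] yaz -57.8
units x,y,z: [-0.1  -0.01 -0.01]
turn about x deg -0.3 rows units /90: -0.004
```

View pics/ov9.png

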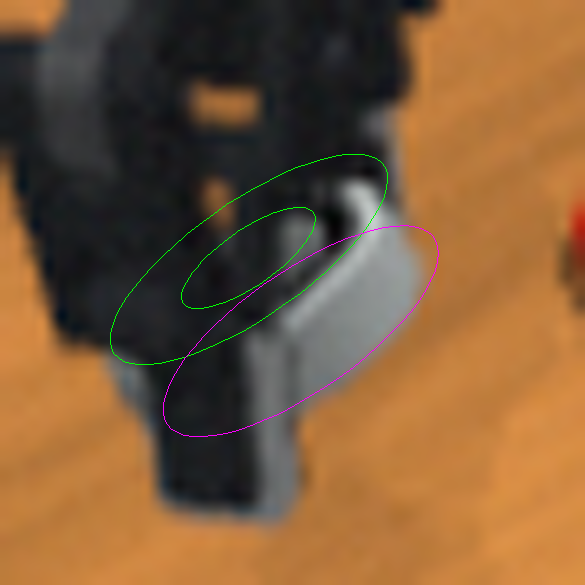

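View pics/s33.png

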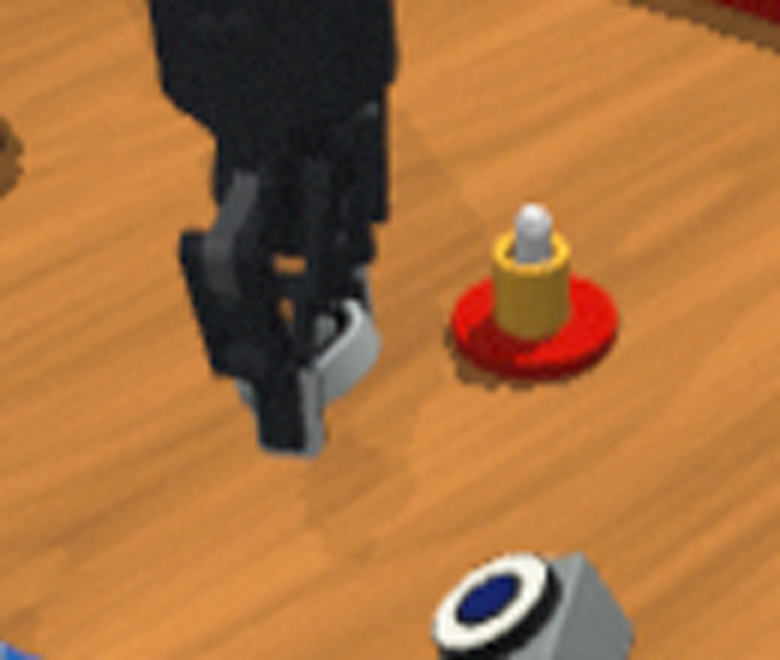

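Run:
```python
from sil import *
import pickle
st,s=pickle.load(open("p4.pkl","rb"))
u,v=176,146
im=s["img"]
for c in (188,191,194,197,200,203): print(c,[tuple(int(a) for a in x) for x in im[v+11:v+27,c]])
R=Ro.from_quat(st["ee_rot"]).as_matrix();g=st["position"]-.0187*R[:,0]
W=lambda a,b,c,d:(u+a/9,v+b/9,u+c/9,v+d/9)
sil(s,g,R,[W(95,95,260,270)],range(26,42,1),rng=2.5,show=16)
crop(s,176,146,40,40,18,'p4big.png')
```

```text
188 [(67, 125, 190), (63, 126, 190), (63, 125, 191), (52, 106, 162), (43, 66, 96), (87, 86, 84), (117, 118, 112), (126, 127, 123), (125, 126, 121), (125, 126, 121), (126, 126, 121), (125, 126, 122), (99, 100, 97), (67, 114, 162), (64, 132, 199), (58, 129, 197)]
191 [(61, 123, 189), (58, 122, 186), (59, 120, 185), (81, 109, 144), (76, 79, 85), (113, 112, 110), (129, 129, 126), (123, 125, 120), (127, 128, 121), (127, 127, 123), (127, 127, 122), (128, 127, 121), (95, 101, 107), (63, 114, 169), (62, 129, 198), (66, 132, 203)]
194 [(61, 119, 186), (58, 118, 183), (47, 93, 144), (69, 77, 93), (74, 72, 70), (113, 113, 108), (131, 129, 125), (129, 133, 127), (126, 126, 122), (123, 124, 120), (120, 122, 118), (117, 118, 114), (79, 89, 107), (59, 115, 175), (66, 133, 203), (65, 129, 201)]
197 [(59, 122, 186), (59, 122, 185), (50, 84, 126), (81, 81, 82), (115, 114, 113), (119, 121, 117), (117, 118, 112), (115, 114, 109), (116, 116, 115), (113, 114, 112), (116, 116, 113), (86, 86, 84), (55, 101, 152), (61, 121, 186), (59, 123, 188), (62, 127, 194)]
200 [(53, 118, 182), (57, 115, 178), (56, 84, 1
[... 189 characters left out ...]
8, 197), (65, 130, 199)]
203 [(58, 118, 183), (46, 90, 140), (38, 52, 68), (96, 96, 95), (112, 114, 111), (109, 111, 105), (111, 113, 109), (106, 106, 103), (103, 103, 100), (104, 104, 100), (77, 79, 84), (62, 106, 159), (61, 126, 193), (61, 126, 197), (65, 129, 196), (58, 122, 186)]
[11.7, 38.0, 1.25, -1.5]
[11.79, 29.0, -1.25, -1.5]
[12.65, 30.0, -1.0, -1.5]
[12.78, 39.0, 1.5, -1.5]
[12.82, 37.0, -0.5, -1.25]
[13.3, 28.0, 1.0, -1.75]
[15.67, 40.0, 2.25, -1.5]
[15.92, 31.0, -1.0, -1.5]
[16.46, 36.0, -0.5, -1.25]
[16.56, 27.0, 2.0, -1.75]
[19.89, 41.0, 2.25, -1.5]
[21.35, 26.0, 2.25, -1.75]
[21.39, 32.0, -0.75, -1.5]
[21.93, 35.0, 1.25, -1.5]
[27.3, 34.0, 1.75, -1.5]
[27.64, 33.0, 0.0, -1.5]
```

View pics/p4big.png

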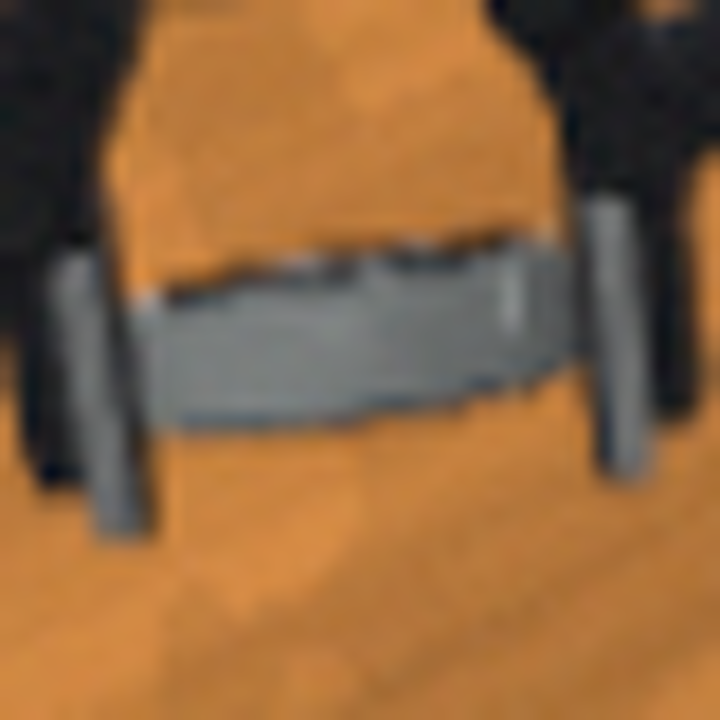

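Run:
```python
from sil import *
st=robot.state();R=Ro.from_quat(st["ee_rot"]).as_matrix()
s=snapshot("scene")
f=np.array([.5824,-.0622,.188])
u,v=proj(s,f)[0].round().astype(int)-22
W=lambda a,b,c,d:(u+a/13,v+b/13,u+c/13,v+d/13)
b=sil(s,f,R,[W(305,225,500,500)],range(24,36,1),rng=3,show=12)
print(f-(st["position"]-.0235*R[:,0]), st["qvel"].round(3),st["time"])
q=proj(s,f)[0]
for e in np.eye(3)*.005: print(proj(s,f+e)[0]-q)
```

```text
[6.44, 29.0, -2.0, 1.75]
[6.46, 30.0, -2.0, 2.0]
[6.48, 28.0, -2.0, 1.5]
[6.48, 33.0, -1.75, 2.25]
[6.57, 27.0, -2.25, 1.5]
[6.59, 26.0, -2.25, 1.5]
[6.62, 25.0, -2.25, 1.25]
[6.62, 31.0, -2.0, 2.0]
[6.64, 32.0, -1.75, 2.25]
[6.68, 24.0, -2.25, 1.0]
[6.69, 34.0, -1.75, 2.5]
[6.81, 35.0, -1.5, 2.5]
[-1.94037322e-05  2.39775173e-04  1.83363837e-03] [-0.001 -0.009 -0.006  0.001  0.004 -0.006] 27.0
[1.54997734 1.00351963]
[ 1.86835412 -1.00340215]
[-0.20012374 -1.96198203]
```

Call:
arm_command(
  steps=[
    [[0,-0.12,0,-0.1,0],[0,-0.05,0,0,0],[0,0,0,0,0],[0,0,0,0,0],[0,0,0,0,0]],
  ],
)

```text
time: 27.55
position: [0.5862, -0.062, 0.1681]
ee_rot: [0.696, 0.183, -0.662, 0.209]
force: [0.4, 0.4, -1.3]
grip_width: 0.051
```

Run:
```python
from sil import *
to([.5836,-.0626,.1645],122.5)
st=robot.state();R=Ro.from_quat(st["ee_rot"]).as_matrix();print(st["qvel"].round(3))
s=snapshot("scene")
f=np.array([.5824,-.0622,.188])
u,v=proj(s,f)[0].round().astype(int)-22
W=lambda a,b,c,d:(u+a/13,v+b/13,u+c/13,v+d/13)
b=sil(s,f,R,[W(305,225,500,500)],range(24,36,2),rng=3,show=3)
st2=robot.state();print(st2["position"]-st["position"])
crop(s,100,100,230,180,3.4,'s40.png')
```

```text
t 27.55 pos [ 0.5862 -0.062   0.1681] w 0.051 F [ 0.4  0.4 -1.3]
toolx [ 0.056 -0.023 -0.998] y [ 0.532 -0.845  0.05 ] z [-0.845 -0.534 -0.035] yaz -57.8
units x,y,z: [ 0.17 -0.05  0.13]
turn about x deg -0.3 rows units /90: -0.004
[-0.001 -0.003 -0.001 -0.002  0.     0.001]
[9.73, 32.0, -1.0, 0.5]
[9.87, 34.0, -0.75, 0.75]
[9.95, 28.0, -1.25, 0.0]
[ 3.19645841e-05 -2.31920315e-05  5.41498053e-05]
```

View pics/s40.png

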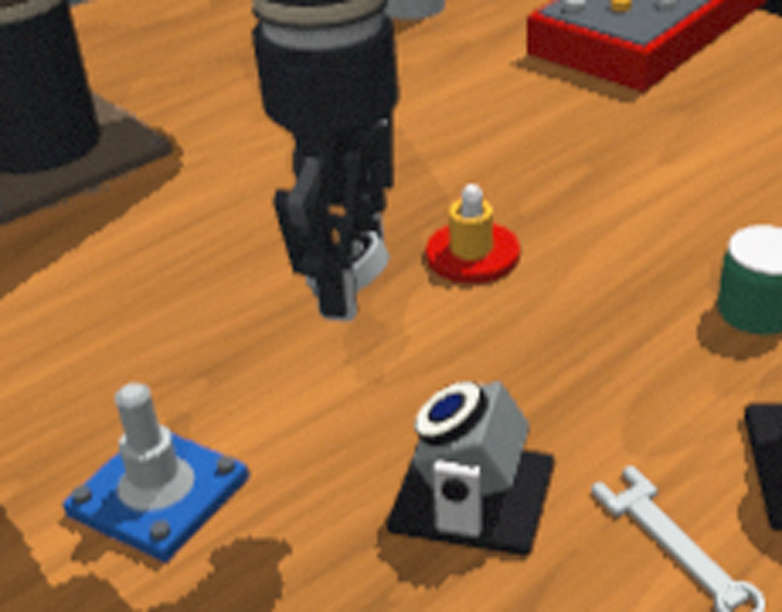

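```bash
python3 -c "
from plant import ticket,robot
print(ticket.finish_job()); print(robot.state()['time'])"
```

```text
the job is handed in; nothing more can be done
None
the job is handed in; nothing more can be done
```

I moved the spacer onto the red-footed post and handed the job in at about 27.6 s with the bearing held still at the focus point. `finish_job` reports no verdict, so these are my own measurements.

- **Spacer:** I lowered it while gripped until the wrist felt about 8 N from the foot, then let go. Later pictures show it upright and seated on the red foot.
- **Camera choice:** the inspection camera meant is the smallest of the three. Its base measured about 96 x 85 mm, and the other two about 125 x 112 mm.
- **Bearing tilt:** the commands cannot tilt the tool, so I gripped the bearing at 20 N and pushed one edge down on the tip of the empty axle. It took two presses of at most 13 N. I regripped at 40 N after each press.
- **Angle:** the first press measured about 25°. After the second, the picture fitted equally well at about 29° or 38°. I took 29°, because the black seal shows along the upper edge. With about 3° of roll left in the tool, I expect 3–4° of error against the 8° allowed. If 38° were right, it would be over the limit.
- **Position:** the last fit put the bearing within about 1 pixel (3 mm) of the focus point. This used the scene camera after correcting a 1.1-pixel sideways offset; without that correction the scene camera puts things about 3.5 mm to one side. The top view was blocked by the arm, so it could not confirm the final pose.
- **Stillness and surroundings:** joint speeds were at most 0.003 rad/s. I saw no sign of contact with the camera. The tin and spanner look unmoved, and the arm stayed well clear of the bottle, which was out of the last picture.

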